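# Drive the seated plug out of its housing

## Task

Take the steel drift from its wooden V cradle and, from the side with the small hole, push it through the housing so that it drives the brass plug right out onto the two rails on the far side. Then lay the drift back in both Vs of its cradle as it lay before, and set the plug down in the aluminium tray without dropping it. Do not disturb the gear and the ball bearing.

Things in the scene. Friction and masses are not known exactly. Their poses are not given: they have to be found in the camera images.
- fixture: Grey fixture fixed to the bench: base 205 x 110 x 10 mm, level round housing (72 mm diameter, 72 mm long), then two rails. x = drive direction, z up; origin on the bench under the housing's entry face. Along x: entry face 0, shoulder 8, exit face 72, end stop 179 mm. Bore axis 80 mm above the bench; housing top 116 mm, screw on it 123 mm.
- bore_entry (a point): Centre of the entry hole (32 mm diameter, 8 mm deep, opening into the 42 mm bore), on the bore axis at the entry face, 80 mm above the bench; x into the bore (drive direction), z up.
- runout (a point): Point on the bore axis above the rails, 50 mm past the exit face, 80 mm above the bench. The two steel rails carry the driven-out plug with its axis at this height; they lie below it, within 16 mm either side, so its sides can be grasped from above. The end stop at their end reaches 8 mm below the axis.
- plug: Brass cylinder, 40 mm diameter, 60 mm long, about 0.45 kg; origin at its centre, x along its axis. At the start it lies in the bore against the shoulder, its centre 38 mm past the entry face, held by a spring pad: it takes about 9 to 16 N to push and stays where it is left. It can leave only in the drive direction.
- drift: Steel ejector rod, 200 mm long, about 0.3 kg: dark ribbed handle 26 mm diameter, 94 mm long; collar 40 mm diameter, 6 mm thick; shank 18 mm diameter, 100 mm long, nose tapered to 12 mm. Origin on its axis in the middle of the handle, x to the tip; collar at x = 47 to 53 mm, tip at 153 mm, balance point at about 22 mm. Pushed in to its collar, its tip is 28 mm past the exit face.
- drift_tip (a point): Centre of the flat tip of the drift.
- cradle: Wooden rest fixed to the bench: base 206 x 64 x 8 mm, two V blocks up to 54 mm high at x = +68 mm (under the shank) and -88 mm (under the handle's end). Origin on the bench under the middle; x = the way the tip points, z up. The drift rests level, axis 45 mm above the bench, its origin at x = -50 mm, y = 0; the middle of the handle is free below and beside.
- tray: Open aluminium tray, fixed to the bench, 130 (x) x 170 (y) x 32 mm high, walls and floor 4 mm; origin under its centre on the bench, z up.
- gear: Bystander: spur gear lying flat, 80 mm diameter, 27 mm high; origin under its centre. Leave it alone.
- bearing: Bystander: ball bearing lying flat, 60 mm diameter, 18 mm high; origin under its centre. Leave it alone.
- task_lamp: Desk lamp, fixed. Its shade hangs low over the back of the bench: its underside 0.41 m up, reaching from 0.14 m nearer the robot than this origin to 0.04 m beyond it, and from 0.03 m to 0.20 m to the right (-y) of it. Keep the wrist and arm clear of it: carry things across in front of it, not underneath.

How it is judged:
By the outcome, as a careful person would: the job done as asked, in the order asked, and still so for the second after the job is handed in, with the robot touching nothing.
It also fails if it takes over 72 s, if anything falls off the work surface, if the arm or the gripper's body presses on something with over 40 N, if the wrist force passes 120 N, or if a joint passes its speed limit or range.

## Robot

A 7-joint arm with a two-finger parallel gripper is mounted at the origin on a cart in front of the work surface, level with it; the furniture and walls round the work are solid. World frame = base frame: x ahead of the robot, y to its left, z up, the work surface at z = 0. Lengths are in m, angles in rad, forces in N, time in s.
With the tool pointing down it reaches from about 0.425 to 0.925 m from the base axis. Payload 6.8 kg.
Tool frame: the origin (TCP) lies on the centre line of the jaws, within the pads' length; the fingertips stand 19 mm ahead of it and the grasp point (between the pads) is the TCP (r.tip_extent is the y of the fingertips in the tool frame, in m); y points along the fingers, z is the direction in which the jaws open and shut, and the axes are right-handed (so a half turn about y gives the same grasp; the last joint's range is limited). The gripper opens to 85 mm and grips with 20 to 120 N. Pads are 22 mm wide; open, the fingers measure 114 mm over their backs; the gripper's body (76 mm by 85 mm) begins 54 mm behind the grasp point. The pads swing forward as they close: fully open they stand 13 mm farther back than shut.
Start: joints at [-1.251, 0.477, 0.022, 1.555, -0.011, 1.109, -0.083], TCP at [0.28, 0.614, 0.25] pointing down, gripper open.
Joint ranges: [-2.96, 2.96], [-0.34, 2.1], [-1.41, 1.46], [0.24, 2.44], [-1.37, 4.51], [0.17, 1.92], [-2.96, 2.96]. Speed limits (rad/s): [2.39, 2.39, 3.14, 3.14, 3.14, 3.14, 3.14].

## Interface

Orientations are given as a rotation vector (axis times angle).
In Python, from bench import r gives the robot as it stands. The module is installed in compiled form; this text tells all that it offers.
- The arm moves only by the tool jog_arm, never from a script. Its argument "motion" is a list of rows, each a list of 3 entries, a list of its own where there are three numbers: the opening, from 0 (shut) to 1 (fully open), then the shift along the tool's x, y, z in m, then the turn, a rotation vector about the tool's x, y, z in degrees. A call has 1 to 10 rows; each row shifts and turns the commanded pose from where the row before left it, along the tool's axes as they then stand; what a row does not reach is not made up. A row lasts 1/12 s, in which the tool goes at most 41.7 mm and 7.16 degrees, less where a joint would pass 70% of its speed; a pose out of reach is approached as far as the arm can. A call with a gripper value outside its range is refused whole. The fingers move at their own pace and stop on an object; "force" is the grip in N (left out, the last holds). Time passes only in rows, so rows that do not move let the fingers close. It gives the time, the measured TCP pose, the force and the opening at its end, in the units of the state.
- r.get_obs(): the state, without advancing time (a new reading comes with each control period).
- r.grab_frame(name): name is "scene" or "side" or "wrist"; returns a dict with "image" (420x560x3 uint8, red, green, blue), "range_z" (420x560 float32, m along the optical axis (not along the pixel's ray), 0 where there is no reading), "fx", "fy", "cx", "cy" (pixels), "xyz" and "orientation" of the camera in the world. Camera axes: x right, y down, z forward; pixel columns grow to the right and rows downward; lengths in m; the calibration is good to about 2 mm. A picture is of the moment at which its call begins.
- r.hand_in(): hands the job in, once; it reports no verdict.
The state is a dict: "clock": time; "joints": joint angles; "qvel": joint speeds; "tau": joint torques, N m; "tcp_pos": TCP position; "orientation": TCP orientation; "contact_force": force on the tool from outside, world axes, zero at the start; "moment": the same for the moment, N m; "grip_width": finger opening in m.
Only numpy, scipy, OpenCV 4.12 (cv2) and the standard library are available. Lean on these libraries where they do the work, as an engineer would, in place of code of your own. Each camera call takes 0.05 s, during which the arm holds its last target.

## Working session

There is one attempt and no reset: what is moved stays moved. The work goes in short steps, Python scripts to look and compute and a tool call to move; the robot and the scene stay as the last step left them, time stands still between calls to the robot, and variables do not carry over. Pictures are saved under pics/ and viewed, and the job is handed in when it is done.

Besides the shell and the picture viewer there is one more tool, called after "Call:" in YAML: its name, and indented under it one key for each argument. jog_arm: Moves the arm, as the interface text tells. Its arguments: {"type":"object","properties":{"motion":{"type":"array","items":{"type":"array"}},"force":{"type":"number"}},"required":["motion"]}

```bash
mkdir -p pics
cat > h.py <<'E'
import numpy as np,cv2,pickle
from scipy.spatial.transform import Rotation as R
def grab(r,name,fn):
    f=r.grab_frame(name); cv2.imwrite('pics/'+fn+'.png',f['image'][:,:,::-1]); pickle.dump(f,open(fn+'.pkl','wb')); return f
def load(fn): return pickle.load(open(fn+'.pkl','rb'))
def Rm(o): 
    o=np.array(o); return o if o.shape==(3,3) else R.from_rotvec(o).as_matrix()
def ray(f,u,v):
    d=np.array([(u-f['cx'])/f['fx'],(v-f['cy'])/f['fy'],1.]); return np.array(f['xyz']),Rm(f['orientation'])@d
def onplane(f,u,v,z):
    o,d=ray(f,u,v); return o+d*(z-o[2])/d[2]
def cloud(f):
    v,u=np.mgrid[0:420,0:560]; z=f['range_z']
    p=np.stack([(u-f['cx'])/f['fx']*z,(v-f['cy'])/f['fy']*z,z],-1)
    P=p@Rm(f['orientation']).T+np.array(f['xyz']); P[z==0]=np.nan; return P
def proj(f,p):
    q=Rm(f['orientation']).T@(np.array(p)-np.array(f['xyz'])); return q[0]/q[2]*f['fx']+f['cx'],q[1]/q[2]*f['fy']+f['cy']
E
python3 - <<'E'
from bench import r
from h import *
np.set_printoptions(precision=4,suppress=True)
o=r.get_obs(); print(o)
print(r.tip_extent)
for n in ('scene','side','wrist'):
    f=grab(r,n,n+'0'); print(n,f['xyz'],f['orientation'],f['fx'],f['cx'],f['cy'])
E
```

```text
{'clock': 0.0, 'joints': array([-1.2511,  0.4778,  0.0223,  1.5564, -0.0115,  1.1093, -0.0831]), 'qvel': array([ 0.0004, -0.0003,  0.0001, -0.0004, -0.0007, -0.0009, -0.0006]), 'tau': array([ -0.0007, -59.6461,   1.6079, -28.1197,   0.0126,   0.0095,
         0.    ]), 'tcp_pos': array([0.2798, 0.6137, 0.2493]), 'orientation': array([-1.5465,  0.3358, -0.3354]), 'contact_force': array([-0.397 ,  0.0934, -0.143 ]), 'moment': array([-0.0245, -0.0073, -0.014 ]), 'grip_width': 0.08531827664693678}
0.019
scene [ 0.0609 -0.9266  0.7157] [-2.0657  0.5766 -0.3465] 424.3639100408944 280.0867298582349 212.36944844254847
side [ 0.4398 -1.2326  0.9799] [-2.2365  0.1449 -0.0551] 527.237095124306 277.86643211375497 204.10690862910508
wrist [0.2126 0.644  0.3729] [2.4277 1.5612 0.2274] 355.3548161599739 280.3730738030583 208.10599395839952
```

View pics/scene0.png

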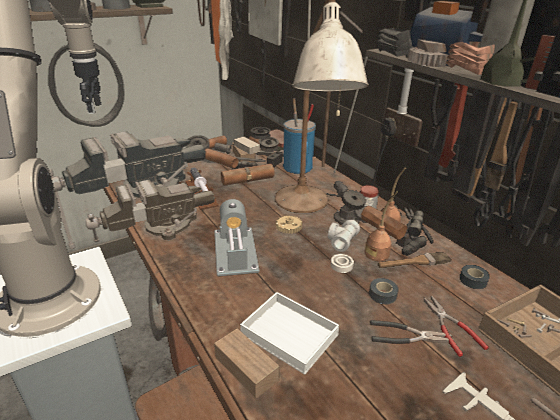

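View pics/side0.png

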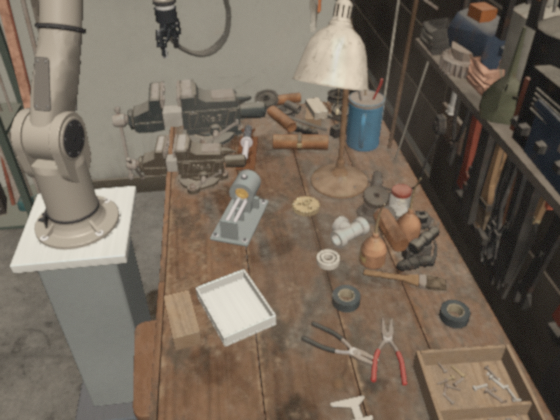

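View pics/wrist0.png

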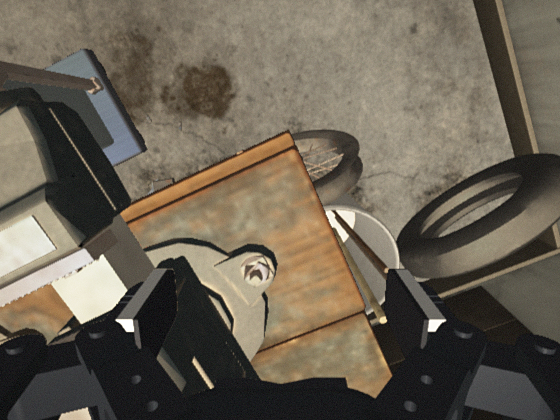

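Run:
```python
from h import *
a=cv2.imread('pics/scene0.png')[110:290,60:360]; cv2.imwrite('pics/z1.png',cv2.resize(a,None,fx=2.6,fy=2.6,interpolation=2))
a=cv2.imread('pics/side0.png')[70:270,110:360]; cv2.imwrite('pics/z2.png',cv2.resize(a,None,fx=3,fy=3,interpolation=2))
f=load('scene0');P=cloud(f)
np.set_printoptions(precision=3,suppress=True)
for u,v in [(235,215),(200,183),(245,175),(180,215),(290,225),(248,362),(290,335)]: print(u,v,P[v,u])
```

```text
235 215 [ 0.479 -0.042  0.103]
200 183 [0.506 0.275 0.049]
245 175 [0.68  0.285 0.031]
180 215 [0.384 0.139 0.035]
290 225 [ 0.659 -0.044  0.012]
248 362 [ 0.303 -0.443  0.045]
290 335 [ 0.431 -0.396  0.002]
```

View pics/z1.png

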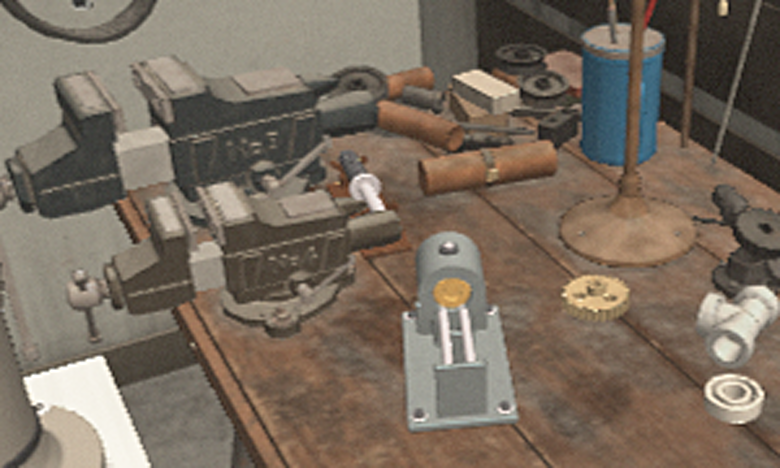

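View pics/z2.png

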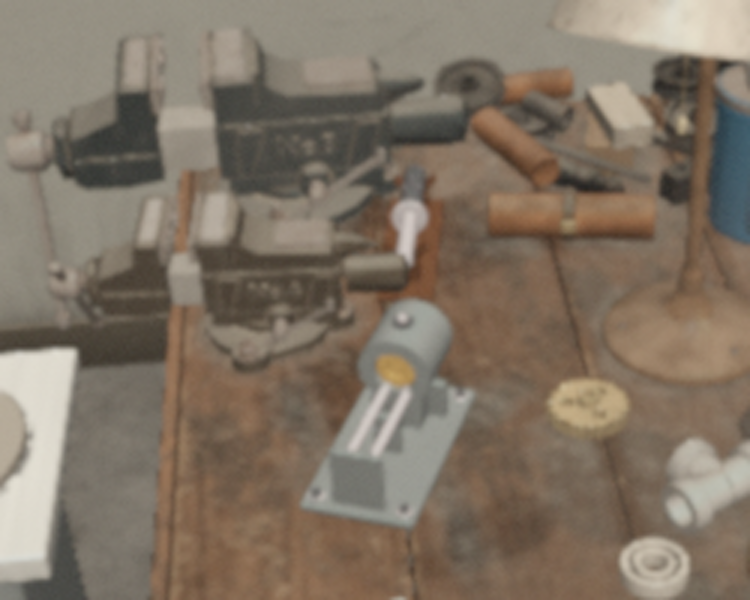

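Run:
```python
from bench import r
from h import *
np.set_printoptions(precision=3,suppress=True)
o=r.get_obs();M=Rm(o['orientation']);print(M)
f=load('wrist0');C=Rm(f['orientation']);print('cam in tool',M.T@(np.array(f['xyz'])-o['tcp_pos']));print(M.T@C)
f=load('scene0');P=cloud(f)
print('lamp base',P[198,302], 'shade',P[80,330],P[88,300],P[85,365])
m=P[...,0];
s=(P[...,1]>0.05)&(P[...,1]<0.6)&(P[...,0]>0.2)&(P[...,0]<0.6)
Q=P[s&(P[...,2]>0.05)]
for y in np.arange(0.05,0.6,0.05):
    q=Q[(Q[:,1]>y)&(Q[:,1]<y+.05)]
    for x in np.arange(0.2,0.6,0.05):
        k=q[(q[:,0]>x)&(q[:,0]<x+.05)]
        print('%.2f'%(k[:,2].max() if len(k) else 0),end=' ')
    print(y)
```

```text
[[ 0.91  -0.     0.415]
 [-0.415 -0.001  0.91 ]
 [ 0.    -1.    -0.001]]
cam in tool [-0.074 -0.123 -0.001]
[[ 0.     0.958  0.288]
 [ 0.    -0.288  0.958]
 [ 1.    -0.    -0.   ]]
lamp base [0.768 0.054 0.026] shade [ 0.651 -0.189  0.476] [ 0.659 -0.064  0.427] [ 0.761 -0.184  0.451]
0.00 0.00 0.00 0.05 0.07 0.00 0.00 0.00 0.05
0.13 0.14 0.14 0.11 0.11 0.07 0.00 0.00 0.1
0.14 0.14 0.14 0.11 0.11 0.10 0.06 0.00 0.15000000000000002
0.13 0.13 0.14 0.11 0.00 0.05 0.06 0.00 0.2
0.00 0.00 0.00 0.00 0.00 0.05 0.06 0.00 0.25
0.00 0.00 0.00 0.00 0.07 0.10 0.06 0.00 0.3
0.19 0.18 0.19 0.18 0.15 0.15 0.09 0.00 0.35000000000000003
0.59 0.18 0.19 0.18 0.16 0.16 0.15 0.11 0.4
0.59 0.59 0.19 0.18 0.16 0.16 0.10 0.11 0.45
0.59 0.58 0.58 0.00 0.00 0.00 0.00 0.08 0.5
0.58 0.54 0.58 0.00 0.00 0.00 0.00 0.09 0.55
```

```bash
cat >> h.py <<'E'
def plan(p0,M0,p1,yaw,n):
    "n rows from p0; yaw deg total about tool y; prints shift per row (mm)"
    M=M0.copy(); d=(np.array(p1)-p0)/n
    for i in range(n):
        print(np.round(M.T@d,4), yaw/n); M=M@R.from_rotvec([0,np.radians(yaw/n),0]).as_matrix()
E
python3 - <<'E'
from bench import r
from h import *
o=r.get_obs();plan(o['tcp_pos'],Rm(o['orientation']),[.49,.30,.40],65.5,10)
E
```

```text
[ 0.0321 -0.015  -0.0199] 6.55
[ 0.0342 -0.015  -0.0161] 6.55
[ 0.0358 -0.015  -0.0121] 6.55
[ 0.0369 -0.015  -0.0079] 6.55
[ 0.0376 -0.015  -0.0036] 6.55
[ 0.0378 -0.015   0.0007] 6.55
[ 0.0374 -0.015   0.005 ] 6.55
[ 0.0366 -0.015   0.0092] 6.55
[ 0.0353 -0.015   0.0133] 6.55
[ 0.0336 -0.015   0.0173] 6.55
```

Call:
jog_arm:
  motion:
    - [1, [0.032, -0.015, -0.02], [0, 6.55, 0]]
    - [1, [0.034, -0.015, -0.016], [0, 6.55, 0]]
    - [1, [0.036, -0.015, -0.012], [0, 6.55, 0]]
    - [1, [0.037, -0.015, -0.008], [0, 6.55, 0]]
    - [1, [0.038, -0.015, -0.004], [0, 6.55, 0]]
    - [1, [0.038, -0.015, 0.001], [0, 6.55, 0]]
    - [1, [0.037, -0.015, 0.005], [0, 6.55, 0]]
    - [1, [0.037, -0.015, 0.009], [0, 6.55, 0]]
    - [1, [0.035, -0.015, 0.013], [0, 6.55, 0]]
    - [1, [0.034, -0.015, 0.017], [0, 6.55, 0]]
  force: 70

```text
clock: 0.98
tcp_pos: [0.4898, 0.2975, 0.401]
orientation: [-1.207, 1.214, -1.213]
contact_force: [1.4, 0.2, -0.4]
grip_width: 0.0854
```

Call:
jog_arm:
  motion:
    - [1, [0, 0, 0], [0, 0, 0]]
    - [1, [0, 0, 0], [0, 0, 0]]
    - [1, [0, 0, 0], [0, 0, 0]]

```text
clock: 1.23
tcp_pos: [0.4889, 0.2996, 0.4]
orientation: [-1.21, 1.209, -1.208]
contact_force: [-0.7, 0.3, -0.3]
grip_width: 0.0852
```

Run:
```python
from bench import r
from h import *
f=grab(r,'wrist','wrist1');a=cv2.imread('pics/wrist1.png');cv2.imwrite('pics/wrist1b.png',cv2.resize(a,None,fx=1.42,fy=1.42,interpolation=2))
print(r.get_obs()['tcp_pos'],f['xyz'])
```

```text
[0.48831643 0.30036393 0.39956372] [0.48827116 0.37253422 0.52341149]
```

View pics/wrist1b.png

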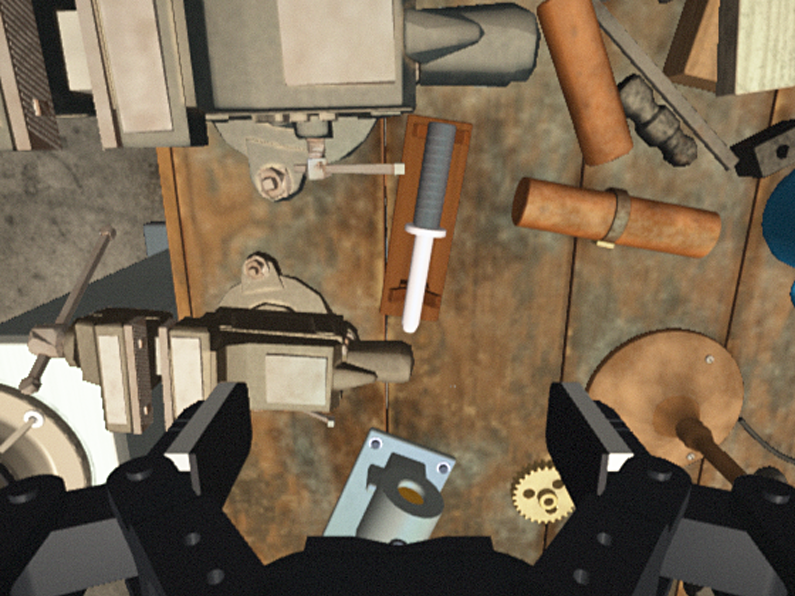

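```bash
python3 - <<'E'
from h import *
np.set_printoptions(precision=4,suppress=True)
f=load('wrist1');P=cloud(f)
def l(u,v,z): return onplane(f,u/1.42,v/1.42,z)
print('handle end',l(442,126,.045+.013),'tip',l(410,328,.045),'collar mid',l(425.5,231,.045))
# cloud slices
s=(P[...,2]>.03)&(P[...,2]<.08)&(P[...,0]>.44)&(P[...,0]<.56)&(P[...,1]>.13)&(P[...,1]<.37)
for v in range(86,236,6):
    us=np.where(s[v])[0]
    us=us[(us>265)&(us<340)]
    q=P[v,us]; 
    if len(q)==0: continue
    k=q[:,2]>q[:,2].max()-.006
    print(v,us.min(),us.max(),q[k].mean(0),q[:,2].max())
print('base corners',l(373,430,.01),l(455,458,.01))
E
python3 - <<'E'
import sys
sys.path.insert(0,'.')
from bench import r
from h import *
o=r.get_obs();plan(o['tcp_pos'],Rm(o['orientation']),[.47,.0,.40],0,8)
E
```

```text
handle end [0.5263 0.3877 0.058 ] tip [0.5    0.1947 0.045 ] collar mid [0.514  0.2932 0.045 ]
104 299 318 [0.5242 0.3695 0.0566] 0.05871683143258344
110 298 317 [0.5235 0.3622 0.057 ] 0.059367992528764735
116 297 316 [0.5231 0.3548 0.0568] 0.05952916667191166
122 296 315 [0.5214 0.3474 0.0563] 0.05843416174339272
128 295 314 [0.5196 0.3398 0.0561] 0.057725543096186105
134 294 313 [0.5189 0.3323 0.0561] 0.05834438791186586
140 293 312 [0.5179 0.3247 0.0568] 0.05922679447698337
146 293 311 [0.5161 0.3169 0.0564] 0.058743703304018846
152 292 310 [0.5156 0.3091 0.0562] 0.05808896036426692
158 286 309 [0.5144 0.3012 0.0564] 0.05887008709691671
164 289 314 [0.5135 0.2944 0.063 ] 0.06554841446572551
170 292 304 [0.5122 0.2846 0.0528] 0.05485439610857623
176 291 303 [0.5104 0.2762 0.052 ] 0.054874614719854053
182 290 302 [0.5098 0.2682 0.0529] 0.05503646023569886
188 289 301 [0.5085 0.2597 0.0525] 0.0540432379696375
194 288 300 [0.5073 0.2513 0.0524] 0.05480968679278192
200 287 299 [0.5053 0.2429 0.0528] 0.05559866647971701
206 274 305 [0.4974 0.2341 0.052 ] 0.05481969799054465
212 273 309 [0.5041 0.2255 0.0524] 0.05531406279210993
218 284 296 [0.5021 0.2167 0.0521] 0.05405219775335779
224 283 295 [0.5015 0.208  0.0528] 0.05586667401869683
230 284 293 [0.4994 0.1988 0.0519] 0.054071793353212994
base corners [0.459  0.0563 0.01  ] [0.5549 0.019  0.01  ]
[ 0.0375 -0.     -0.0024] 0.0
[ 0.0375 -0.     -0.0024] 0.0
[ 0.0375 -0.     -0.0024] 0.0
[ 0.0375 -0.     -0.0024] 0.0
[ 0.0375 -0.     -0.0024] 0.0
[ 0.0375 -0.     -0.0024] 0.0
[ 0.0375 -0.     -0.0024] 0.0
[ 0.0375 -0.     -0.0024] 0.0
```

Call:
jog_arm:
  motion:
    - [1, [0.037, 0, -0.002], [0, 0, 0]]
    - [1, [0.037, 0, -0.002], [0, 0, 0]]
    - [1, [0.037, 0, -0.002], [0, 0, 0]]
    - [1, [0.037, 0, -0.002], [0, 0, 0]]
    - [1, [0.037, 0, -0.002], [0, 0, 0]]
    - [1, [0.037, 0, -0.002], [0, 0, 0]]
    - [1, [0.037, 0, -0.002], [0, 0, 0]]
    - [1, [0.037, 0, -0.002], [0, 0, 0]]
    - [1, [0, 0, 0], [0, 0, 0]]
    - [1, [0, 0, 0], [0, 0, 0]]

```text
clock: 2.12
tcp_pos: [0.4728, 0.0025, 0.4]
orientation: [-1.208, 1.211, -1.21]
contact_force: [-0.4, 0.7, 0.3]
grip_width: 0.0853
```

Run:
```python
from bench import r
from h import *
f=grab(r,'wrist','wrist2');a=cv2.imread('pics/wrist2.png');cv2.imwrite('pics/wrist2b.png',cv2.resize(a,None,fx=1.42,fy=1.42,interpolation=2))
print(r.get_obs()['tcp_pos'],f['xyz'])
```

```text
[0.47297466 0.00440298 0.39991416] [0.47233344 0.07546569 0.52351004]
```

View pics/wrist2b.png

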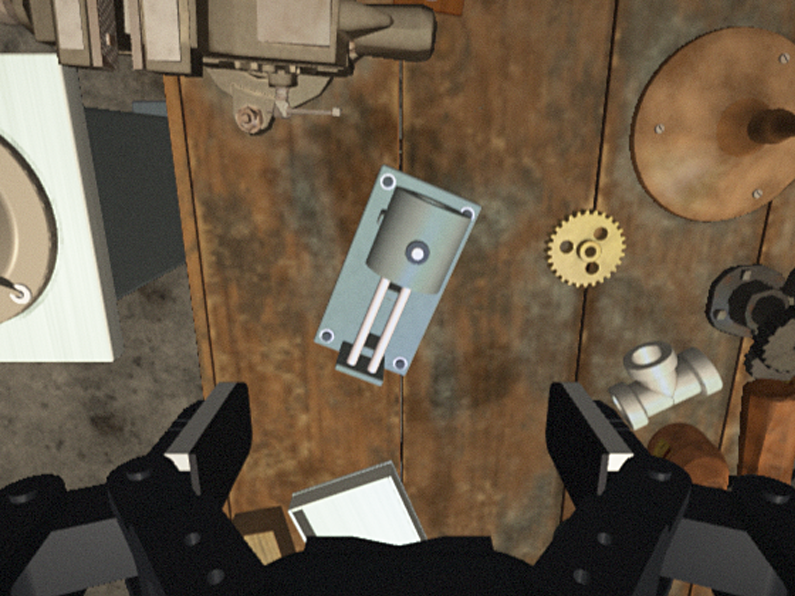

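Run:
```python
from h import *
np.set_printoptions(precision=4,suppress=True)
f=load('wrist2');P=cloud(f)
def l(u,v,z): return onplane(f,u/1.42,v/1.42,z)
c=[l(383,166,.01),l(481,208,.01),l(406,376,.01),l(314,342,.01)]
s=[l(388,182,.012),l(468,212,.012),l(400,363.5,.012),l(327,336.5,.012)]
for k in (c,s):
    k=np.array(k);print(k); print('sides',np.linalg.norm(np.roll(k,-1,0)-k,axis=1),'center',k.mean(0))
    d1=k[3]-k[0];d2=k[2]-k[1];print('dirs',np.degrees(np.arctan2(d1[1],d1[0])),np.degrees(np.arctan2(d2[1],d2[0])),'cross',[np.degrees(np.arctan2(*(e[1::-1])))for e in (k[1]-k[0],k[2]-k[3])])
# cylinder from cloud
m=(P[...,2]>.08)&(P[...,2]<.119)&(abs(P[...,0]-.5)<.1)&(P[...,1]<.06)&(P[...,1]>-.12)
Q=P[m]; print(len(Q))
from scipy.optimize import least_squares
def res(p):
    d=np.array([np.cos(p[1]),np.sin(p[1])]); n=np.array([-d[1],d[0]])
    t=Q[:,:2]@n-p[0]; return np.hypot(t,Q[:,2]-p[2])-.036
a=np.radians(-114);n=np.array([-np.sin(a),np.cos(a)])
x=least_squares(res,[n@Q[:,:2].mean(0),a,.08],loss='soft_l1',f_scale=.001).x
print('cyl angle',np.degrees(x[1]),'offset',x[0],'z',x[2])
d=np.array([np.cos(x[1]),np.sin(x[1])]);n=np.array([-d[1],d[0]])
k=np.array(c).mean(0)[:2];print('base centre offset',n@k,'along',d@k)
k=np.array(s).mean(0)[:2];print('screws centre offset',n@k,'along',d@k)
t=Q[:,:2]@d;print('along range',np.percentile(t,[0.5,1,2,98,99,99.5]))
sc=l(418,253.5,.123)[:2];print('screw',sc, n@sc,d@sc)
# end stop top z=.072 far edge
for u,v in [(336,372),(382,384),(347,341),(385,357)]:
    q=l(u,v,.072)[:2];print(n@q,d@q)
# rails cloud top
```

```text
[[ 0.4571  0.0548  0.01  ]
 [ 0.5557  0.0135  0.01  ]
 [ 0.4804 -0.1724  0.01  ]
 [ 0.3798 -0.1314  0.01  ]]
sides [0.1068 0.2006 0.1086 0.2017] center [ 0.4682 -0.0589  0.01  ]
dirs -112.55964876593069 -112.04775905038832 cross [np.float64(-22.749305371494664), np.float64(-22.129921665038456)]
[[ 0.462   0.0395  0.012 ]
 [ 0.5424  0.0098  0.012 ]
 [ 0.4737 -0.1563  0.012 ]
 [ 0.3945 -0.1243  0.012 ]]
sides [0.0857 0.1797 0.0854 0.1771] center [ 0.4682 -0.0578  0.012 ]
dirs -112.3840067754949 -112.48118740508416 cross [np.float64(-20.295565492014756), np.float64(-22.019440426120383)]
3306
cyl angle -112.63551720568476 offset 0.45374253797026787 z 0.07968396857879041
base centre offset 0.45482980977105636 along -0.12588137164765542
screws centre offset 0.4543532309752724 along -0.126830422371653
along range [-0.2181 -0.2181 -0.218  -0.1475 -0.1469 -0.1465]
screw [ 0.4881 -0.0093] 0.4540220900174157 -0.1792933611781187
0.4323673109994981 -0.03074648982979152
0.4788005936845646 -0.03599670552520493
0.43071908403652254 -0.06530972217596777
0.4706829996055114 -0.06386377033000433
```

Run:
```python
from h import *
np.set_printoptions(precision=4,suppress=True)
f=load('wrist1');P=cloud(f)
for u in range(225,292,5): print(u,P[120,u],P[117,u][2])
for v,u in [(205,270),(250,285),(248,275)]: print(P[v,u])
m=(P[...,0]>.44)&(P[...,0]<.6)&(P[...,1]>.26)&(P[...,1]<.42)&(P[...,2]>.02)
d=np.array([-.1438,-.9896]);n=np.array([-d[1],d[0]])
Q=P[m];a=(Q[:,:2]-[.5207,.343])@d;b=(Q[:,:2]-[.5207,.343])@n
for a0 in np.arange(-.05,.07,.01):
    k=(abs(a-a0)<.005)
    print('%.3f'%a0,'left max b',b[k&(b<-.02)].max() if (k&(b<-.02)).any() else None, [ '%.3f'%Q[k&(abs(b-x)<.005),2].max() if (k&(abs(b-x)<.005)).any() else '0' for x in np.arange(-.07,.071,.01)])
# axis fit
m=(P[...,2]>.05)&(P[...,2]<.062)&(abs((P[...,:2]-[.5207,.343])@n)<.015)&(P[...,1]>.19)&(P[...,1]<.39)
Q=P[m];p=np.polyfit(Q[:,1],Q[:,0],1);print(p,'angle',np.degrees(np.arctan2(-1,-p[0])))
```

```text
225 [0.4161 0.3494 0.0489] 0.051415553899176014
230 [0.4235 0.3498 0.0558] 0.0544366590488477
235 [0.4303 0.3499 0.059 ] 0.05872588969365866
240 [0.437  0.3501 0.0619] 0.06333679107681467
245 [0.4438 0.3503 0.0671] nan
250 [0.4505 0.3506 0.0726] 0.07109527160236301
255 [0.4569 0.3508 0.076 ] 0.07598942337235304
260 [0.4632 0.351  0.0797] 0.0800434092383655
265 [0.4694 0.3511 0.0829] 0.08277575639224244
270 [0.4756 0.3513 0.0867] 0.08834550524618162
275 [0.4816 0.3516 0.0921] 0.09017874111821861
280 [0.4875 0.352  0.1001] 0.09966237713413029
285 [0.4944 0.3475 0.0091] 0.00876083973516495
290 [0.5015 0.3475 0.0085] 0.008447639405864571
[0.4723 0.2229 0.0088]
[0.4944 0.1771 0.0725]
[0.4807 0.1807 0.0739]
-0.050 left max b -0.027147351782961727 ['0.151', '0.151', '0.150', '0.150', '0.143', '0', '0.057', '0.059', '0.057', '0', '0', '0', '0', '0', '0']
-0.040 left max b -0.020068746923975346 ['0.146', '0.122', '0.114', '0', '0.045', '0.048', '0.058', '0.059', '0.058', '0.049', '0.044', '0', '0', '0', '0']
-0.030 left max b -0.02038667319853044 ['0', '0', '0', '0', '0', '0.048', '0.057', '0
[... 639 characters left out ...]
57', '0.060', '0.466', '0', '0', '0.449', '0', '0', '0']
0.030 left max b -0.020042678520478915 ['0', '0.473', '0.474', '0.475', '0', '0.475', '0.475', '0.473', '0.468', '0.458', '0.464', '0.458', '0.444', '0', '0']
0.040 left max b -0.02000104309706899 ['0.464', '0.472', '0.471', '0.467', '0.467', '0.467', '0.466', '0.059', '0.462', '0.458', '0.450', '0.452', '0.450', '0', '0']
0.050 left max b -0.06396099898409378 ['0.462', '0.463', '0', '0', '0', '0.057', '0.065', '0.067', '0.065', '0.450', '0.450', '0.450', '0', '0', '0']
0.060 left max b -0.06611823961299189 ['0.450', '0', '0', '0', '0', '0', '0.053', '0.055', '0.053', '0', '0', '0', '0', '0', '0']
[0.1447 0.4709] angle -98.235364007632
```

Run:
```python
from bench import r
from h import *
o=r.get_obs();print(o['joints'])
f=load('wrist1');P=cloud(f)
m=(P[...,0]>.35)&(P[...,0]<.56)&(P[...,1]>.05)&(P[...,1]<.2)&(P[...,2]>.05)&(P[...,2]<.2)
Q=P[m]
for y in np.arange(.08,.2,.02):
    k=Q[abs(Q[:,1]-y)<.01]; print('%.2f'%y,[(round(x,2),round(k[abs(k[:,0]-x)<.01,2].max(),3)) for x in np.arange(.36,.56,.02) if (abs(k[:,0]-x)<.01).any()])
```

```text
[-0.70552261 -0.00843314  0.57080628  1.83637847  0.00416347  1.31294108
 -0.13451776]
0.08 []
0.10 [(np.float64(0.38), np.float64(0.05)), (np.float64(0.4), np.float64(0.062)), (np.float64(0.42), np.float64(0.074))]
0.12 []
0.14 [(np.float64(0.36), np.float64(0.114)), (np.float64(0.38), np.float64(0.114)), (np.float64(0.4), np.float64(0.115)), (np.float64(0.42), np.float64(0.115)), (np.float64(0.44), np.float64(0.098)), (np.float64(0.46), np.float64(0.072)), (np.float64(0.48), np.float64(0.075)), (np.float64(0.5), np.float64(0.076))]
0.16 [(np.float64(0.36), np.float64(0.114)), (np.float64(0.38), np.float64(0.116)), (np.float64(0.4), np.float64(0.115)), (np.float64(0.42), np.float64(0.114)), (np.float64(0.44), np.float64(0.11)), (np.float64(0.46), np.float64(0.106)), (np.float64(0.48), np.float64(0.082)), (np.float64(0.5), np.float64(0.081))]
0.18 [(np.float64(0.36), np.float64(0.114)), (np.float64(0.38), np.float64(0.115)), (np.float64(0.4), np.float64(0.115)), (np.float64(0.42), np.float64(0.116)), (np.float64(0.44), np.float64(0.11)), (np.float64(0.46), np.float64(0.105)), (np.float64(0.48), np.float64(0.079)), (np.float64(0.5), np.float64(0.078))]
```

Run:
```python
from bench import r
from h import *
np.set_printoptions(precision=4,suppress=True)
o=r.get_obs();M=Rm(o['orientation']);print(M);y=np.degrees(np.arctan2(M[1,0],M[0,0]));print(y)
plan(o['tcp_pos'],M,[.5163,.314,.25],-(81.77-y),25)
```

```text
[[ 0.0013 -0.0007  1.    ]
 [-1.      0.0004  0.0013]
 [-0.0004 -1.     -0.0007]]
-89.92671833507738
[-0.0124  0.006   0.0018] -6.867868733403095
[-0.0121  0.006   0.0032] -6.867868733403095
[-0.0116  0.006   0.0046] -6.867868733403095
[-0.011  0.006  0.006] -6.867868733403095
[-0.0102  0.006   0.0073] -6.867868733403095
[-0.0092  0.006   0.0084] -6.867868733403095
[-0.0082  0.006   0.0095] -6.867868733403095
[-0.007   0.006   0.0104] -6.867868733403095
[-0.0057  0.006   0.0111] -6.867868733403095
[-0.0043  0.006   0.0117] -6.867868733403095
[-0.0029  0.006   0.0122] -6.867868733403095
[-0.0014  0.006   0.0124] -6.867868733403095
[0.0001 0.006  0.0125] -6.867868733403095
[0.0016 0.006  0.0124] -6.867868733403095
[0.0031 0.006  0.0121] -6.867868733403095
[0.0045 0.006  0.0117] -6.867868733403095
[0.0059 0.006  0.011 ] -6.867868733403095
[0.0071 0.006  0.0103] -6.867868733403095
[0.0083 0.006  0.0093] -6.867868733403095
[0.0094 0.006  0.0083] -6.867868733403095
[0.0103 0.006  0.0071] -6.867868733403095
[0.0111 0.006  0.0058] -6.867868733403095
[0.0117 0.006  0.0044] -6.867868733403095
[0.0121 0.006  0.003 ] -6.867868733403095
[0.0124 0.006  0.0015] -6.867868733403095
```

Call:
jog_arm:
  motion:
    - [0.65, [-0.012, 0.006, 0.002], [0, -6.87, 0]]
    - [0.65, [-0.012, 0.006, 0.003], [0, -6.87, 0]]
    - [0.65, [-0.012, 0.006, 0.005], [0, -6.87, 0]]
    - [0.65, [-0.011, 0.006, 0.006], [0, -6.87, 0]]
    - [0.65, [-0.01, 0.006, 0.007], [0, -6.87, 0]]
    - [0.65, [-0.009, 0.006, 0.008], [0, -6.87, 0]]
    - [0.65, [-0.008, 0.006, 0.01], [0, -6.87, 0]]
    - [0.65, [-0.007, 0.006, 0.01], [0, -6.87, 0]]
    - [0.65, [-0.006, 0.006, 0.011], [0, -6.87, 0]]
    - [0.65, [-0.004, 0.006, 0.012], [0, -6.87, 0]]

```text
clock: 3.0
tcp_pos: [0.4902, 0.1301, 0.3392]
orientation: [-1.553, 0.284, -0.282]
contact_force: [0.2, 0.3, 1.0]
grip_width: 0.0553
```

Call:
jog_arm:
  motion:
    - [0.65, [-0.003, 0.006, 0.012], [0, -6.87, 0]]
    - [0.65, [-0.001, 0.006, 0.012], [0, -6.87, 0]]
    - [0.65, [0, 0.006, 0.0125], [0, -6.87, 0]]
    - [0.65, [0.002, 0.006, 0.012], [0, -6.87, 0]]
    - [0.65, [0.003, 0.006, 0.012], [0, -6.87, 0]]
    - [0.65, [0.0045, 0.006, 0.012], [0, -6.87, 0]]
    - [0.65, [0.006, 0.006, 0.011], [0, -6.87, 0]]
    - [0.65, [0.007, 0.006, 0.01], [0, -6.87, 0]]
    - [0.65, [0.008, 0.006, 0.009], [0, -6.87, 0]]
    - [0.65, [0.009, 0.006, 0.008], [0, -6.87, 0]]

```text
clock: 3.83
tcp_pos: [0.5072, 0.2519, 0.279]
orientation: [-1.469, -0.653, 0.656]
contact_force: [-0.4, 0.8, -0.1]
grip_width: 0.0554
```

Call:
jog_arm:
  motion:
    - [0.65, [0.01, 0.006, 0.007], [0, -6.87, 0]]
    - [0.65, [0.011, 0.006, 0.006], [0, -6.87, 0]]
    - [0.65, [0.012, 0.006, 0.0045], [0, -6.87, 0]]
    - [0.65, [0.012, 0.006, 0.003], [0, -6.87, 0]]
    - [0.65, [0.012, 0.006, 0.0015], [0, -6.87, 0]]
    - [0.65, [0, 0, 0], [0, 0, 0]]
    - [0.65, [0, 0, 0], [0, 0, 0]]

```text
clock: 4.42
tcp_pos: [0.5154, 0.3119, 0.2491]
orientation: [-1.272, -1.101, 1.105]
contact_force: [-0.2, -0.5, 0.2]
grip_width: 0.0555
```

```bash
cat >> h.py <<'E'
def go(r,p1,ang,tilt=None):
    o=r.get_obs();M=Rm(o['orientation']);y=np.degrees(np.arctan2(M[1,0],M[0,0]))
    print('pos',o['tcp_pos'],'yaw',y,'down',M[:,1],'w',o['grip_width'],'F',o['contact_force'],'t',o['clock'])
    print('joints',o['joints'])
    # desired orientation
    a=np.radians(ang);D=np.stack([[np.cos(a),np.sin(a),0],[0,0,-1],[-np.sin(a),np.cos(a),0]],1)
    D[:,2]=np.cross(D[:,0],D[:,1])
    print('shift',M.T@(np.array(p1)-o['tcp_pos']),'turn',np.degrees(R.from_matrix(M.T@D).as_rotvec()))
E
python3 - <<'E'
from bench import r
from h import *
np.set_printoptions(precision=4,suppress=True)
go(r,[.5163,.314,.054],81.77)
f=grab(r,'wrist','wrist3')
E
```

```text
pos [0.5154 0.3119 0.2491] yaw 81.79266903406857 down [-0.0025 -0.0005 -1.    ] w 0.05552383174720696 F [-0.2214 -0.516   0.239 ] t 4.4167
joints [-0.7316  0.36    0.1089  1.7415 -0.0455  1.0447  2.3917]
shift [ 0.0024  0.1951 -0.001 ] turn [-0.1351  0.0226 -0.047 ]
```

View pics/wrist3.png

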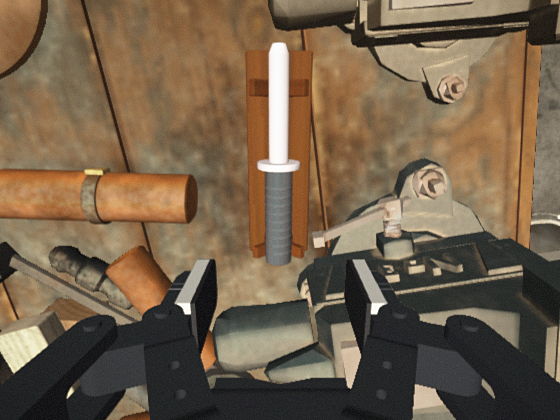

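Run:
```python
from h import *
np.set_printoptions(precision=4,suppress=True)
f=load('wrist3')
print('tip',onplane(f,278.5,43,.045),'collar',onplane(f,279,165,.045),'shank',onplane(f,279,120,.045),'end',onplane(f,278,264,.045))
P=cloud(f);m=(P[...,2]>.05)&(P[...,2]<.062);m[:,:265]=0;m[:,293:]=0;m[:95]=0;m[240:]=0
Q=P[m];p=np.polyfit(Q[:,1],Q[:,0],1);print(p,np.polyval(p,.314),'angle',np.degrees(np.arctan2(-1,-p[0])))
```

```text
tip [0.4986 0.192  0.045 ] collar [0.5132 0.2948 0.045 ] shank [0.5073 0.2546 0.045 ] end [0.5287 0.3943 0.045 ]
[0.1443 0.471 ] 0.5163381357103131 angle -98.21200108939199
```

Call:
jog_arm:
  motion:
    - [0.65, [0.002, 0.03, -0.001], [-0.1, 0, 0]]
    - [0.65, [0, 0.03, 0], [0, 0, 0]]
    - [0.65, [0, 0.03, 0], [0, 0, 0]]
    - [0.65, [0, 0.03, 0], [0, 0, 0]]
    - [0.65, [0, 0.03, 0], [0, 0, 0]]
    - [0.65, [0, 0.02, 0], [0, 0, 0]]
    - [0.65, [0, 0.015, 0], [0, 0, 0]]
    - [0.65, [0, 0.01, 0], [0, 0, 0]]
    - [0.65, [0, 0, 0], [0, 0, 0]]

```text
clock: 5.22
tcp_pos: [0.5176, 0.3105, 0.0536]
orientation: [-1.276, -1.099, 1.103]
contact_force: [-0.3, -0.2, 0.3]
grip_width: 0.0554
```

Run:
```python
from bench import r
from h import *
np.set_printoptions(precision=4,suppress=True)
go(r,[.5163,.314,.054],81.77)
```

```text
pos [0.5176 0.3105 0.0536] yaw 81.62942079921106 down [-0.0007 -0.0024 -1.    ] w 0.05540950328985978 F [-0.2785 -0.1587  0.2764] t 5.2167
joints [-0.7053  0.607   0.0811  1.8727 -0.0724  0.6667  2.4138]
shift [ 0.0032 -0.0004  0.0018] turn [-0.0216 -0.1406 -0.1424]
```

Call:
jog_arm:
  motion:
    - [0.65, [0.003, 0, 0.002], [0, 0, 0]]
    - [0.65, [0, 0, 0], [0, 0, 0]]
    - [0.65, [0, 0, 0], [0, 0, 0]]

```text
clock: 5.47
tcp_pos: [0.5177, 0.3158, 0.0567]
orientation: [-1.275, -1.106, 1.1]
contact_force: [0.4, 0.5, -0.0]
grip_width: 0.0556
```

Run:
```python
from bench import r
from h import *
np.set_printoptions(precision=4,suppress=True)
go(r,[.5163,.314,.054],81.77)
```

```text
pos [0.5177 0.3158 0.0567] yaw 81.74491482695976 down [ 0.0036  0.0014 -1.    ] w 0.05556458958485048 F [ 0.3847  0.4513 -0.0165] t 5.4667
joints [-0.7117  0.6035  0.0808  1.8692 -0.0724  0.6679  2.4091]
shift [-0.002   0.0027  0.0012] turn [ 0.1927 -0.0253  0.1111]
```

Call:
jog_arm:
  motion:
    - [0, [0, 0, 0], [0, 0, 0]]
    - [0, [0, 0, 0], [0, 0, 0]]
    - [0, [0, 0, 0], [0, 0, 0]]
    - [0, [0, 0, 0], [0, 0, 0]]
    - [0, [0, 0, 0], [0, 0, 0]]
  force: 100

```text
clock: 5.88
tcp_pos: [0.5173, 0.315, 0.0564]
orientation: [-1.275, -1.104, 1.101]
contact_force: [-2.7, -0.2, 6.7]
grip_width: 0.0227
```

Call:
jog_arm:
  motion:
    - [0, [0, 0, 0], [0, 0, 0]]

```text
clock: 5.97
tcp_pos: [0.5174, 0.315, 0.0564]
orientation: [-1.275, -1.104, 1.101]
contact_force: [-2.7, -0.3, 7.1]
grip_width: 0.0227
```

Call:
jog_arm:
  motion:
    - [0, [0, 0, 0], [0, 0, 0]]

```text
clock: 6.05
tcp_pos: [0.5173, 0.315, 0.0564]
orientation: [-1.275, -1.104, 1.101]
contact_force: [-1.5, -0.3, 7.1]
grip_width: 0.0225
```

Run:
```python
from bench import r
from h import *
np.set_printoptions(precision=4,suppress=True)
go(r,[.5163,.314,.054],81.77)
```

```text
pos [0.5173 0.315  0.0564] yaw 81.71848793712454 down [ 0.0022  0.0004 -1.    ] w 0.022527252248959136 F [-1.5195 -0.2887  7.0601] t 6.05
joints [-0.7111  0.6038  0.0809  1.8698 -0.0725  0.6688  2.4095]
shift [-0.0011  0.0024  0.0009] turn [ 0.1202 -0.0516  0.0419]
```

Run:
```python
from bench import r
from h import *
np.set_printoptions(precision=4,suppress=True)
f=grab(r,'wrist','wrist4');print(f['xyz'],Rm(f['orientation']))
grab(r,'side','side4');a=cv2.imread('pics/side4.png')[80:220,140:340]; cv2.imwrite('pics/z4.png',cv2.resize(a,None,fx=4,fy=4,interpolation=2))
```

```text
[0.5059 0.2421 0.1798] [[-0.9895  0.1376  0.0436]
 [ 0.1443  0.9476  0.285 ]
 [-0.0021  0.2884 -0.9575]]
```

View pics/wrist4.png

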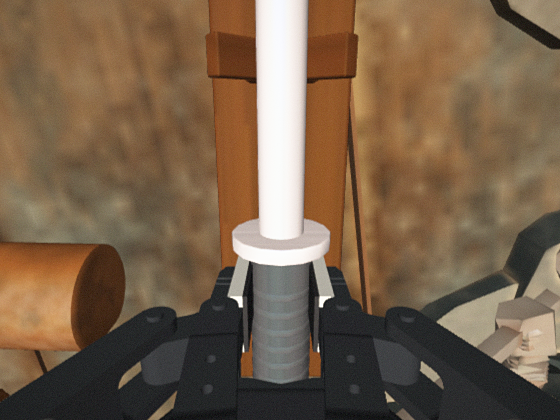

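View pics/z4.png

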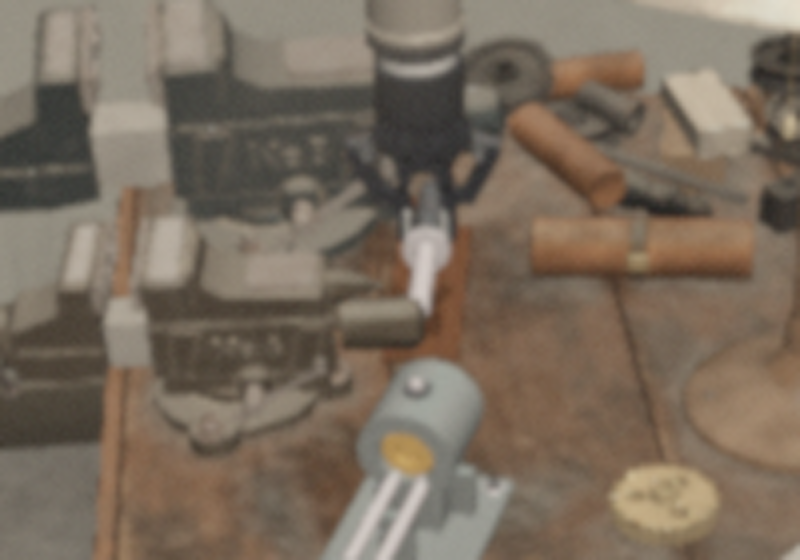

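Call:
jog_arm:
  motion:
    - [0, [0, 0, 0], [0, 0, 0]]
    - [0, [0, 0, 0], [0, 0, 0]]
    - [0, [0, 0, 0], [0, 0, 0]]
  force: 30

```text
clock: 6.4
tcp_pos: [0.5174, 0.315, 0.0564]
orientation: [-1.275, -1.104, 1.101]
contact_force: [-1.5, -0.7, 7.9]
grip_width: 0.0231
```

Run:
```python
from h import *
np.set_printoptions(precision=4,suppress=True)
f=load('wrist4');P=cloud(f)
a=np.radians(81.72);t=np.array([.5173,.315,.0564]);D=np.array([[np.cos(a),np.sin(a),0],[0,0,-1],[-np.sin(a),np.cos(a),0]]);D[2]=np.cross(D[0],D[1])
T=(P-t)@D.T
for v in (250,262,270,280,300,320,340):
    print(v,[(u,*np.round(T[v,u]*1000,0)) for u in (225,232,238,243,246,250,280,316,320,325,330)])
a=cv2.imread('pics/wrist4.png')[200:400,180:380]; cv2.imwrite('pics/z5.png',cv2.resize(a,None,fx=3,fy=3,interpolation=2))
```

```text
250 [(225, np.float64(1.0), np.float64(49.0), np.float64(-29.0)), (232, np.float64(1.0), np.float64(49.0), np.float64(-25.0)), (238, np.float64(-20.0), np.float64(0.0), np.float64(-15.0)), (243, np.float64(-21.0), np.float64(-3.0), np.float64(-13.0)), (246, np.float64(-22.0), np.float64(-4.0), np.float64(-12.0)), (250, np.float64(-22.0), np.float64(-5.0), np.float64(-10.0)), (280, np.float64(-24.0), np.float64(-8.0), np.float64(0.0)), (316, np.float64(-22.0), np.float64(-3.0), np.float64(14.0)), (320, np.float64(-21.0), np.float64(-2.0), np.float64(15.0)), (325, np.float64(-19.0), np.float64(2.0), np.float64(18.0)), (330, np.float64(1.0), np.float64(48.0), np.float64(26.0))]
262 [(225, np.float64(8.0), np.float64(48.0), np.float64(-29.0)), (232, np.float64(8.0), np.float64(49.0), np.float64(-25.0)), (238, np.float64(-11.0), np.float64(8.0), np.float64(-17.0)), (243, np.float64(-11.0), np.float64(9.0), np.float64(-15.0)), (246, np.float64(-11.0), np.float64(8.0), np.float64(-13.0)), (250, np.float64(-11.0), np.float64(8.0), np.float64(-12.0)), (280, np.float64(-19.0), np.float64(-8.0)
[... 3006 characters left out ...]
4(15.0))]
340 [(225, np.float64(-17.0), np.float64(-49.0), np.float64(-13.0)), (232, np.float64(-17.0), np.float64(-49.0), np.float64(-11.0)), (238, np.float64(-12.0), np.float64(-42.0), np.float64(-11.0)), (243, np.float64(5.0), np.float64(-20.0), np.float64(-12.0)), (246, np.float64(5.0), np.float64(-19.0), np.float64(-11.0)), (250, np.float64(57.0), np.float64(50.0), np.float64(-17.0)), (280, np.float64(18.0), np.float64(-2.0), np.float64(0.0)), (316, np.float64(6.0), np.float64(-18.0), np.float64(13.0)), (320, np.float64(1.0), np.float64(-24.0), np.float64(14.0)), (325, np.float64(-17.0), np.float64(-48.0), np.float64(12.0)), (330, np.float64(-18.0), np.float64(-49.0), np.float64(13.0))]
```

View pics/z5.png

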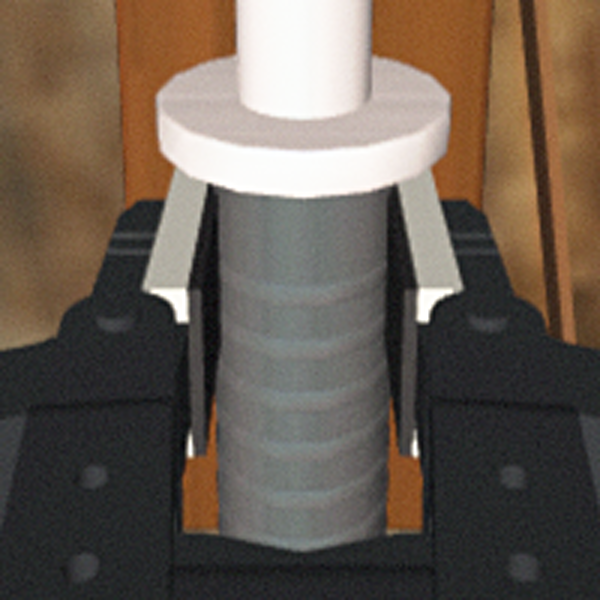

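Call:
jog_arm:
  motion:
    - [0, [0, 0, 0], [0, 0, 0]]
    - [0, [0, 0, 0], [0, 0, 0]]
    - [0, [0, -0.005, 0], [0, 0, 0]]
    - [0, [0, -0.01, 0], [0, 0, 0]]
    - [0, [0, -0.02, 0], [0, 0, 0]]
    - [0, [0, -0.03, 0], [0, 0, 0]]
    - [0, [0, -0.03, 0], [0, 0, 0]]
    - [0, [0, -0.03, 0], [0, 0, 0]]
    - [0, [0, -0.02, 0], [0, 0, 0]]
    - [0, [0, 0, 0], [0, 0, 0]]
  force: 110

```text
clock: 7.23
tcp_pos: [0.5192, 0.3161, 0.2058]
orientation: [-1.276, -1.11, 1.094]
contact_force: [0.1, 0.4, -2.5]
grip_width: 0.0222
```

Run:
```python
from bench import r
from h import *
np.set_printoptions(precision=4,suppress=True)
go(r,[.5597,.1646,.20],67.55)
o=r.get_obs();plan(o['tcp_pos'],Rm(o['orientation']),[.5597,.1646,.20],14.2,6)
f=grab(r,'wrist','wrist5')
```

```text
pos [0.5192 0.3161 0.2058] yaw 81.70903088659503 down [ 0.0087  0.005  -1.    ] w 0.022151741132749966 F [ 0.0917  0.3745 -2.531 ] t 7.2333
joints [-0.7331  0.4069  0.108   1.7804 -0.0512  0.9471  2.3925]
shift [-0.1441  0.0054 -0.0619] turn [ 0.4037 14.1575  0.4074]
[-0.024   0.0009 -0.0103] 2.3666666666666667
[-0.0236  0.0009 -0.0113] 2.3666666666666667
[-0.0231  0.0009 -0.0123] 2.3666666666666667
[-0.0226  0.0009 -0.0132] 2.3666666666666667
[-0.022   0.0009 -0.0141] 2.3666666666666667
[-0.0214  0.0009 -0.015 ] 2.3666666666666667
```

View pics/wrist5.png

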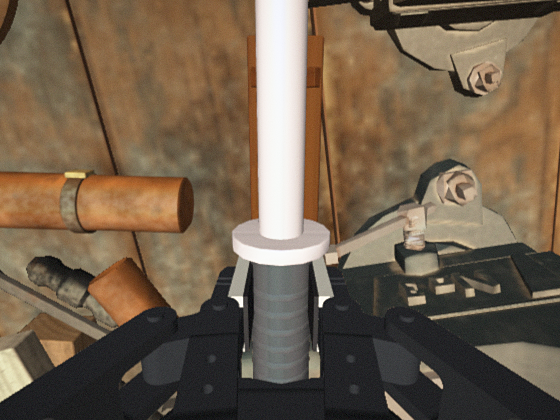

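Call:
jog_arm:
  motion:
    - [0, [-0.024, 0.001, -0.01], [0, 2.36, 0]]
    - [0, [-0.024, 0.001, -0.011], [0, 2.36, 0]]
    - [0, [-0.023, 0.001, -0.012], [0, 2.36, 0]]
    - [0, [-0.023, 0.001, -0.013], [0, 2.36, 0]]
    - [0, [-0.022, 0.001, -0.014], [0, 2.36, 0]]
    - [0, [-0.021, 0.001, -0.015], [0, 2.36, 0]]
    - [0, [0, 0, 0], [0, 0, 0]]
    - [0, [0, 0, 0], [0, 0, 0]]

```text
clock: 7.95
tcp_pos: [0.5556, 0.1606, 0.1927]
orientation: [-1.372, -0.912, 0.915]
contact_force: [-0.6, 0.6, -2.8]
grip_width: 0.0224
```

Run:
```python
from bench import r
from h import *
np.set_printoptions(precision=4,suppress=True)
go(r,[.5597,.1646,.0914],67.55)
f=grab(r,'wrist','wrist6')
```

```text
pos [0.5556 0.1606 0.1927] yaw 67.36456340824955 down [-0.001  -0.0023 -1.    ] w 0.022412123763552488 F [-0.6251  0.6333 -2.8009] t 7.95
joints [-0.5497  0.3845  0.2029  1.859  -0.0937  0.9091  2.4431]
shift [ 0.0055  0.1013 -0.0023] turn [-0.0004 -0.1854 -0.1418]
```

View pics/wrist6.png

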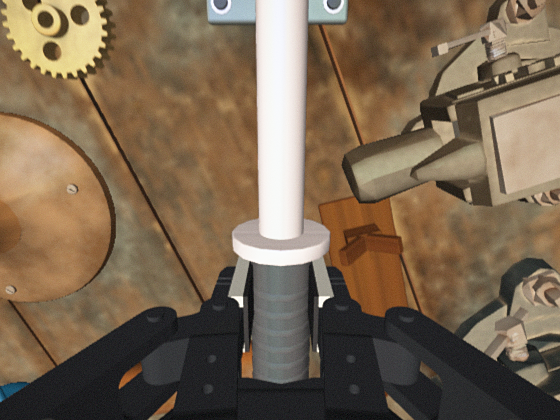

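Call:
jog_arm:
  motion:
    - [0, [0.003, 0.02, -0.001], [0, 0, 0]]
    - [0, [0.002, 0.025, -0.001], [0, 0, 0]]
    - [0, [0, 0.025, 0], [0, 0, 0]]
    - [0, [0, 0.02, 0], [0, 0, 0]]
    - [0, [0, 0.011, 0], [0, 0, 0]]
    - [0, [0, 0, 0], [0, 0, 0]]
    - [0, [0, 0, 0], [0, 0, 0]]
    - [0, [0, 0, 0], [0, 0, 0]]
    - [0, [0, 0, 0], [0, 0, 0]]

```text
clock: 8.75
tcp_pos: [0.5611, 0.1676, 0.0948]
orientation: [-1.371, -0.92, 0.914]
contact_force: [0.5, -0.8, -2.8]
grip_width: 0.0219
```

Run:
```python
from bench import r
from h import *
np.set_printoptions(precision=4,suppress=True)
go(r,[.5597,.1646,.0914],67.55)
f=grab(r,'wrist','wrist7');g=grab(r,'side','side7');grab(r,'scene','scene7')
a=cv2.imread('pics/side7.png')[100:250,180:330]; b=cv2.imread('pics/scene7.png')[140:290,160:310];cv2.imwrite('pics/z7.png',cv2.resize(np.hstack([a,b]),None,fx=2.6,fy=2.6,interpolation=2))
```

```text
pos [0.5611 0.1676 0.0948] yaw 67.59347608011683 down [ 0.004   0.0008 -1.    ] w 0.021870128143871438 F [ 0.4896 -0.8394 -2.7576] t 8.75
joints [-0.529   0.5244  0.1721  1.9101 -0.1303  0.7137  2.4693]
shift [-0.0033  0.0034  0.0002] turn [0.1945 0.0433 0.1316]
```

View pics/wrist7.png

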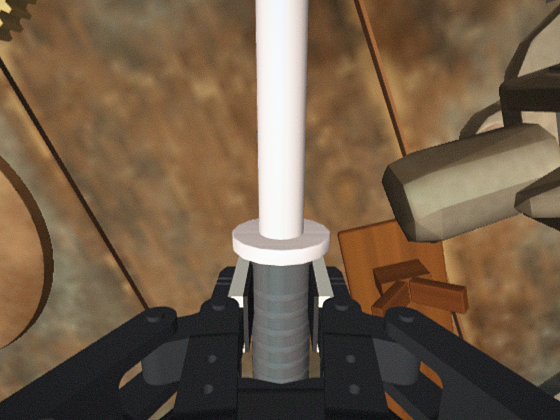

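View pics/z7.png

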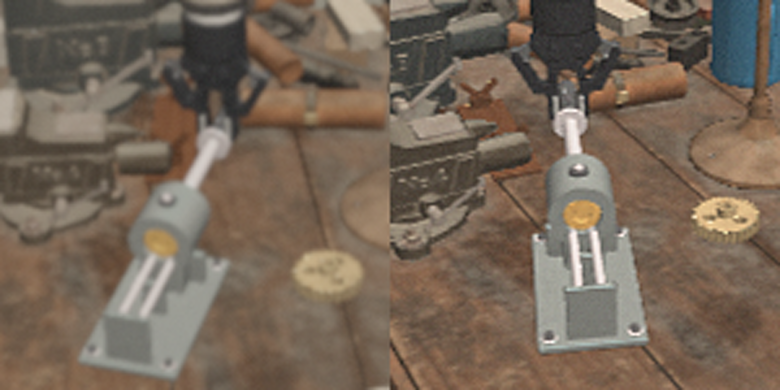

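Call:
jog_arm:
  motion:
    - [0, [0, 0.003, 0], [0.2, 0, 0.1]]
    - [0, [0, 0, 0], [0, 0, 0]]
    - [0, [0, 0, 0], [0, 0, 0]]
    - [0, [0, 0, 0], [0, 0, 0]]

```text
clock: 9.23
tcp_pos: [0.5601, 0.167, 0.0904]
orientation: [-1.369, -0.914, 0.918]
contact_force: [-0.2, 0.1, -2.4]
grip_width: 0.0222
```

Call:
jog_arm:
  motion:
    - [0, [0, 0, 0], [0, 0, 0]]

```text
clock: 9.32
tcp_pos: [0.5602, 0.167, 0.0904]
orientation: [-1.369, -0.914, 0.918]
contact_force: [0.2, -0.3, -2.5]
grip_width: 0.0221
```

Run:
```python
from bench import r
from h import *
np.set_printoptions(precision=4,suppress=True)
go(r,[.5597,.1646,.0914],67.55)
```

```text
pos [0.5602 0.167  0.0904] yaw 67.57382147316903 down [-0.0022 -0.0005 -1.    ] w 0.022130222692989757 F [ 0.1538 -0.3474 -2.499 ] t 9.3167
joints [-0.5265  0.5321  0.1703  1.9099 -0.1324  0.7125  2.4714]
shift [-0.0024 -0.001  -0.0005] turn [-0.1052  0.0238 -0.0758]
```

Call:
jog_arm:
  motion:
    - [0, [-0.01, 0, 0], [0, 0, 0]]
    - [0, [-0.01, 0, 0], [0, 0, 0]]
    - [0, [-0.008, 0, 0], [0, 0, 0]]
    - [0, [-0.005, 0, 0], [0, 0, 0]]
    - [0, [0, 0, 0], [0, 0, 0]]
    - [0, [0, 0, 0], [0, 0, 0]]

```text
clock: 9.82
tcp_pos: [0.5475, 0.136, 0.0906]
orientation: [-1.369, -0.914, 0.917]
contact_force: [0.2, -0.6, -2.5]
grip_width: 0.0219
```

Run:
```python
from bench import r
from h import *
np.set_printoptions(precision=4,suppress=True)
u=np.array([-.3819,-.9242]);E=np.array([.5028,.0269])
p=E-.027*u;go(r,[*p,.0914],67.55)
f=grab(r,'wrist','wrist8')
```

```text
pos [0.5475 0.136  0.0906] yaw 67.52725206196396 down [-0.0021 -0.0004 -1.    ] w 0.021928811628695935 F [ 0.2206 -0.6289 -2.4841] t 9.8167
joints [-0.4872  0.5055  0.1712  1.9587 -0.1305  0.6899  2.5133]
shift [-0.091  -0.0007 -0.0004] turn [-0.1002 -0.0228 -0.0665]
```

View pics/wrist8.png

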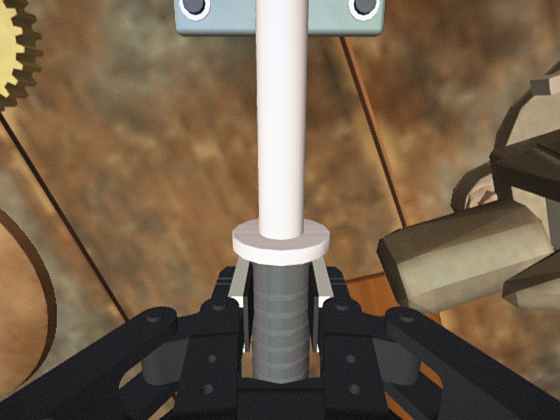

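Call:
jog_arm:
  motion:
    - [0, [-0.006, 0, 0], [0, 0, 0]]
    - [0, [-0.008, 0, 0], [0, 0, 0]]
    - [0, [-0.008, 0, 0], [0, 0, 0]]
    - [0, [-0.008, 0, 0], [0, 0, 0]]
    - [0, [-0.008, 0, 0], [0, 0, 0]]

```text
clock: 10.28
tcp_pos: [0.5347, 0.1057, 0.0914]
orientation: [-1.365, -0.922, 0.914]
contact_force: [2.4, 10.1, -3.8]
grip_width: 0.0223
```

Call:
jog_arm:
  motion:
    - [0, [-0.008, 0, 0], [0, 0, 0]]
    - [0, [-0.008, 0, 0], [0, 0, 0]]
    - [0, [-0.008, 0, 0], [0, 0, 0]]
    - [0, [-0.008, 0, 0], [0, 0, 0]]
    - [0, [0, 0, 0], [0, 0, 0]]

```text
clock: 10.7
tcp_pos: [0.5199, 0.0693, 0.0904]
orientation: [-1.37, -0.911, 0.918]
contact_force: [-0.2, 0.1, -2.6]
grip_width: 0.022
```

Run:
```python
from bench import r
from h import *
np.set_printoptions(precision=4,suppress=True)
u=np.array([-.3819,-.9242]);E=np.array([.5028,.0269])
p=E-.027*u;go(r,[*p,.0914],67.55)
f=grab(r,'wrist','wrist9');grab(r,'side','side9');grab(r,'scene','scene9')
a=cv2.imread('pics/side9.png')[100:250,180:330]; b=cv2.imread('pics/scene9.png')[140:290,160:310];cv2.imwrite('pics/z9.png',cv2.resize(np.hstack([a,b]),None,fx=2.6,fy=2.6,interpolation=2))
```

```text
pos [0.5199 0.0693 0.0904] yaw 67.45522963204466 down [-0.0033 -0.002  -1.    ] w 0.02203330639867355 F [-0.2166  0.1275 -2.6119] t 10.7
joints [-0.3938  0.4559  0.1764  2.0507 -0.1263  0.6486  2.6142]
shift [-0.0188 -0.0009 -0.0004] turn [-0.1307 -0.095  -0.1767]
```

View pics/wrist9.png

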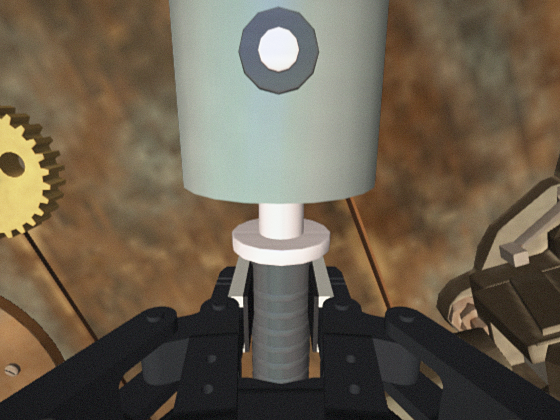

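View pics/z9.png

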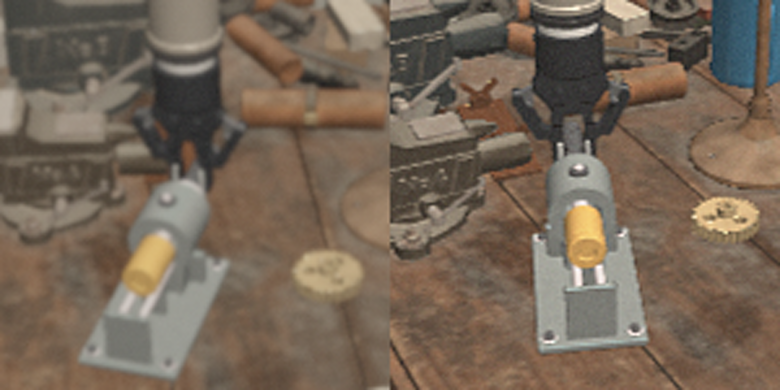

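Call:
jog_arm:
  motion:
    - [0, [-0.005, 0, 0], [0, 0, 0]]
    - [0, [-0.005, 0, 0], [0, 0, 0]]
    - [0, [-0.003, 0, 0], [0, 0, 0]]
    - [0, [-0.002, 0, 0], [0, 0, 0]]
    - [0, [0, 0, 0], [0, 0, 0]]
    - [0, [0, 0, 0], [0, 0, 0]]

```text
clock: 11.35
tcp_pos: [0.515, 0.0575, 0.0905]
orientation: [-1.369, -0.914, 0.918]
contact_force: [0.0, 0.8, -3.0]
grip_width: 0.0226
```

Run:
```python
from bench import r
from h import *
np.set_printoptions(precision=4,suppress=True)
u=np.array([-.3819,-.9242]);E=np.array([.5028,.0269])
p=E-.149*u;go(r,[*p,.0914],67.55)
f=grab(r,'wrist','wrist10');grab(r,'side','side10');grab(r,'scene','scene10')
a=cv2.imread('pics/side10.png')[100:250,180:330]; b=cv2.imread('pics/scene10.png')[140:290,160:310];cv2.imwrite('pics/z10.png',cv2.resize(np.hstack([a,b]),None,fx=2.6,fy=2.6,interpolation=2))
```

```text
pos [0.515  0.0575 0.0905] yaw 67.55989143019481 down [-0.0024 -0.001  -1.    ] w 0.022579185518754076 F [ 0.032   0.7984 -3.0188] t 11.35
joints [-0.3738  0.4471  0.176   2.0659 -0.1262  0.641   2.6367]
shift [ 0.1161 -0.0011 -0.0004] turn [-0.1077  0.0098 -0.1056]
```

View pics/wrist10.png

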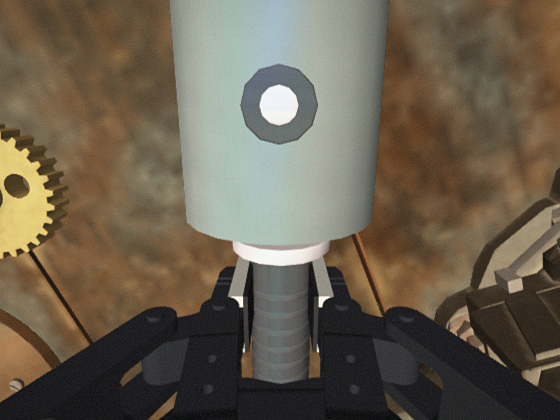

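View pics/z10.png

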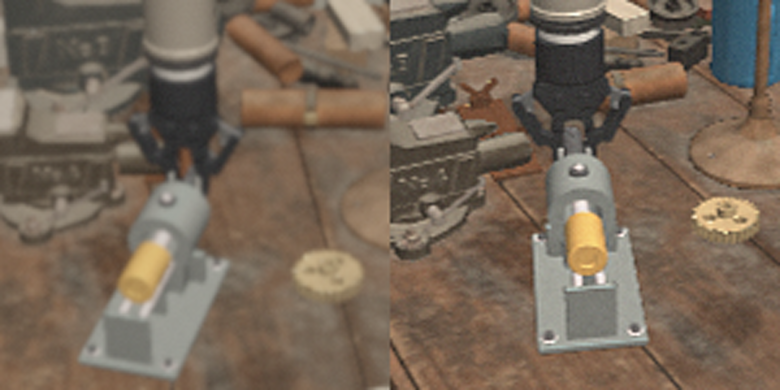

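Call:
jog_arm:
  motion:
    - [0, [0.01, 0, 0], [0, 0, 0]]
    - [0, [0.025, 0, 0], [0, 0, 0]]
    - [0, [0.03, 0, 0], [0, 0, 0]]
    - [0, [0.03, 0, 0], [0, 0, 0]]
    - [0, [0.03, 0, 0], [0, 0, 0]]
    - [0, [0.01, -0.02, 0], [0, 0, 0]]
    - [0, [0, -0.03, 0], [0, 0, 0]]
    - [0, [0, -0.03, 0], [0, 0, 0]]
    - [0, [0, -0.02, 0], [0, 0, 0]]
    - [0, [0, 0, 0], [0, 0, 0]]

```text
clock: 12.33
tcp_pos: [0.5695, 0.1845, 0.1949]
orientation: [-1.37, -0.921, 0.912]
contact_force: [0.9, 0.1, -2.4]
grip_width: 0.0224
```

Run:
```python
from bench import r
from h import *
np.set_printoptions(precision=4,suppress=True)
go(r,[.5173,.315,.19],81.72)
o=r.get_obs();plan(o['tcp_pos'],Rm(o['orientation']),[.5173,.315,.19],-14.2,6)
```

```text
pos [0.5695 0.1845 0.1949] yaw 67.601025125455 down [ 0.005   0.0027 -1.    ] w 0.0223512342731505 F [ 0.8994  0.1479 -2.4212] t 12.3333
joints [-0.5717  0.4101  0.2003  1.8139 -0.1005  0.9217  2.4234]
shift [0.1007 0.005  0.098 ] turn [  0.2359 -14.1194   0.2262]
[0.0168 0.0008 0.0163] -2.3666666666666667
[0.0174 0.0008 0.0156] -2.3666666666666667
[0.0181 0.0008 0.0149] -2.3666666666666667
[0.0187 0.0008 0.0141] -2.3666666666666667
[0.0192 0.0008 0.0134] -2.3666666666666667
[0.0198 0.0008 0.0125] -2.3666666666666667
```

Call:
jog_arm:
  motion:
    - [0, [0.017, 0.001, 0.016], [0, -2.36, 0]]
    - [0, [0.0175, 0.001, 0.0155], [0, -2.36, 0]]
    - [0, [0.018, 0.001, 0.015], [0, -2.36, 0]]
    - [0, [0.0185, 0.001, 0.014], [0, -2.36, 0]]
    - [0, [0.019, 0.001, 0.0135], [0, -2.36, 0]]
    - [0, [0.02, 0.001, 0.0125], [0, -2.36, 0]]
    - [0, [0, 0, 0], [0, 0, 0]]
    - [0, [0, 0, 0], [0, 0, 0]]
    - [0, [0, 0, 0], [0, 0, 0]]
    - [0, [0, 0, 0], [0, 0, 0]]

```text
clock: 13.17
tcp_pos: [0.5154, 0.3118, 0.1837]
orientation: [-1.274, -1.098, 1.104]
contact_force: [0.6, -0.3, -2.8]
grip_width: 0.0223
```

Run:
```python
from bench import r
from h import *
np.set_printoptions(precision=4,suppress=True)
go(r,[.5173,.315,.0564],81.72)
```

```text
pos [0.5154 0.3118 0.1837] yaw 81.62735280876169 down [-0.0027 -0.0019 -1.    ] w 0.02228714172554841 F [ 0.6336 -0.267  -2.8202] t 13.1667
joints [-0.732   0.4298  0.1102  1.803  -0.0579  0.9152  2.3992]
shift [ 0.0038  0.1273 -0.0018] turn [-0.1383 -0.0928 -0.1323]
```

Call:
jog_arm:
  motion:
    - [0, [0.004, 0.02, -0.002], [-0.1, -0.1, -0.1]]
    - [0, [0, 0.03, 0], [0, 0, 0]]
    - [0, [0, 0.03, 0], [0, 0, 0]]
    - [0, [0, 0.02, 0], [0, 0, 0]]
    - [0, [0, 0, 0], [0, 0, 0]]
    - [0, [0, 0, 0], [0, 0, 0]]
    - [0, [0, 0, 0], [0, 0, 0]]
    - [0, [0, 0, 0], [0, 0, 0]]

```text
clock: 13.83
tcp_pos: [0.519, 0.3173, 0.0863]
orientation: [-1.273, -1.106, 1.1]
contact_force: [0.8, 0.3, -1.8]
grip_width: 0.0226
```

Run:
```python
from bench import r
from h import *
np.set_printoptions(precision=4,suppress=True)
go(r,[.5173,.315,.0564],81.72)
```

```text
pos [0.519  0.3173 0.0863] yaw 81.79307619274198 down [ 0.0026  0.0028 -1.    ] w 0.02260172366513153 F [ 0.8305  0.3456 -1.8052] t 13.8333
joints [-0.7195  0.5625  0.0913  1.8539 -0.0745  0.7248  2.4118]
shift [-0.0026  0.0299  0.0014] turn [0.1229 0.0729 0.1787]
```

Call:
jog_arm:
  motion:
    - [0, [-0.001, 0.012, 0.001], [0.1, 0, 0.1]]
    - [0, [0, 0.01, 0], [0, 0, 0]]
    - [0, [0, 0, 0], [0, 0, 0]]
    - [0, [0, 0, 0], [0, 0, 0]]
    - [0, [0, 0, 0], [0, 0, 0]]
    - [0, [0, 0, 0], [0, 0, 0]]

```text
clock: 14.33
tcp_pos: [0.5166, 0.3162, 0.0626]
orientation: [-1.272, -1.102, 1.105]
contact_force: [-0.1, 0.1, -1.5]
grip_width: 0.0224
```

Run:
```python
from bench import r
from h import *
np.set_printoptions(precision=4,suppress=True)
go(r,[.5173,.315,.0564],81.72)
grab(r,'wrist','wrist11')
```

```text
pos [0.5166 0.3162 0.0626] yaw 81.84169553474884 down [-0.0018 -0.0003 -1.    ] w 0.022434220448643037 F [-0.1467  0.0929 -1.5249] t 14.3333
joints [-0.7164  0.596   0.0862  1.8651 -0.0778  0.6853  2.4146]
shift [-0.0011  0.0062 -0.0009] turn [-0.1001  0.1217 -0.0309]
```

View pics/wrist11.png

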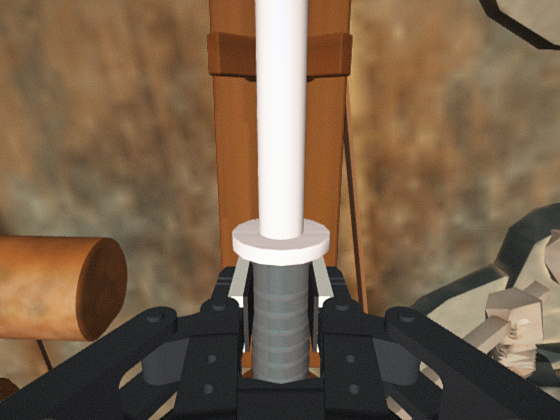

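Call:
jog_arm:
  motion:
    - [0, [-0.001, 0.003, -0.001], [0, 0, 0]]
    - [0, [0, 0.002, 0], [0, 0, 0]]
    - [0, [0, 0.001, 0], [0, 0, 0]]
    - [0, [0, 0, 0], [0, 0, 0]]
    - [0, [0, 0, 0], [0, 0, 0]]
    - [0, [0, 0, 0], [0, 0, 0]]

```text
clock: 14.88
tcp_pos: [0.5174, 0.3147, 0.0566]
orientation: [-1.272, -1.102, 1.105]
contact_force: [-0.3, -0.9, 1.5]
grip_width: 0.0221
```

Run:
```python
from bench import r
from h import *
np.set_printoptions(precision=4,suppress=True)
go(r,[.5173,.315,.0564],81.72)
```

```text
pos [0.5174 0.3147 0.0566] yaw 81.81569942117643 down [-0.002  -0.0006 -1.    ] w 0.022087047347291736 F [-0.2502 -0.9103  1.5074] t 14.8833
joints [-0.7129  0.605   0.0851  1.8671 -0.0787  0.6747  2.4176]
shift [0.0003 0.0002 0.0001] turn [-0.1095  0.0957 -0.0506]
```

Call:
jog_arm:
  motion:
    - [0.3, [0, 0, 0], [0, 0, 0]]
    - [0.35, [0, 0, 0], [0, 0, 0]]
    - [0.45, [0, 0, 0], [0, 0, 0]]
    - [0.55, [0, 0, 0], [0, 0, 0]]
    - [0.65, [0, 0, 0], [0, 0, 0]]
    - [0.65, [0, 0, 0], [0, 0, 0]]
  force: 30

```text
clock: 15.38
tcp_pos: [0.5173, 0.3151, 0.0565]
orientation: [-1.272, -1.102, 1.105]
contact_force: [0.0, -0.6, -0.6]
grip_width: 0.0552
```

Call:
jog_arm:
  motion:
    - [0.65, [0, -0.01, 0], [0, 0, 0]]
    - [0.65, [0, -0.025, 0], [0, 0, 0]]
    - [0.65, [0, -0.03, 0], [0, 0, 0]]
    - [0.65, [0, -0.03, 0], [0, 0, 0]]
    - [0.65, [0, -0.03, 0], [0, 0, 0]]
    - [0.65, [0, -0.03, 0], [0, 0, 0]]
    - [0.65, [0, -0.03, 0], [0, 0, 0]]
    - [0.65, [0, -0.01, 0], [0, 0, 0]]
    - [0.65, [0, 0, 0], [0, 0, 0]]

```text
clock: 16.13
tcp_pos: [0.5192, 0.3159, 0.2556]
orientation: [-1.273, -1.107, 1.099]
contact_force: [0.4, 0.5, 0.7]
grip_width: 0.0554
```

Run:
```python
from bench import r
from h import *
np.set_printoptions(precision=4,suppress=True)
go(r,[.5173,.315,.0564],81.72)
f=grab(r,'wrist','wrist12')
print('tip',onplane(f,278.5,43,.045))
P=cloud(f);m=(P[...,2]>.05)&(P[...,2]<.062)&(P[...,1]>.2)&(P[...,1]<.37)&(abs(P[...,0]-.471-.1443*P[...,1])<.02)
Q=P[m];p=np.polyfit(Q[:,1],Q[:,0],1);print(p,np.polyval(p,.314),'angle',np.degrees(np.arctan2(-1,-p[0])))
for y in (.21,.25,.27,.32,.34,.36): print(y,np.percentile(Q[abs(Q[:,1]-y)<.005,2],95))
```

```text
pos [0.5192 0.3159 0.2556] yaw 81.82277977155664 down [ 0.0033  0.0038 -1.    ] w 0.055400918701684794 F [0.4219 0.4862 0.6572] t 16.1333
joints [-0.7412  0.3592  0.1196  1.7277 -0.0496  1.0527  2.394 ]
shift [-0.002   0.1992  0.0023] turn [0.1551 0.1025 0.2397]
tip [0.5036 0.196  0.045 ]
[0.1465 0.4704] 0.5164212615329347 angle -98.33636787016682
0.21 0.05465331410332459
0.25 0.05468497357131433
0.27 0.05441217357429671
0.32 0.05840827877912308
0.34 0.058277455019016225
0.36 0.05822731763740313
```

View pics/wrist12.png

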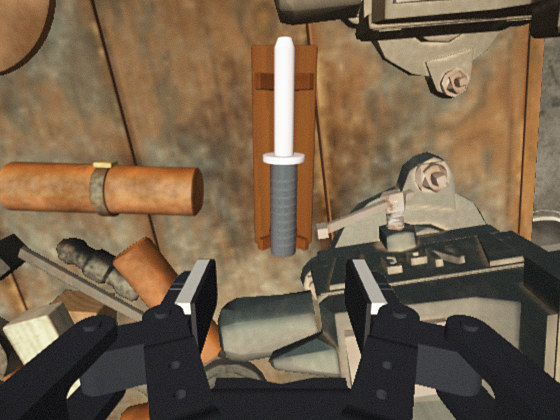

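Run:
```python
from bench import r
from h import *
np.set_printoptions(precision=4,suppress=True)
o=r.get_obs();plan(o['tcp_pos'],Rm(o['orientation']),[.4566,-.0849,.30],194.27,28)
```

```text
[-0.0145 -0.0017  0.0001] 6.938214285714286
[-0.0144 -0.0017 -0.0016] 6.938214285714286
[-0.0141 -0.0017 -0.0033] 6.938214285714286
[-0.0136 -0.0017 -0.005 ] 6.938214285714286
[-0.0129 -0.0017 -0.0066] 6.938214285714286
[-0.012  -0.0017 -0.0081] 6.938214285714286
[-0.0109 -0.0017 -0.0095] 6.938214285714286
[-0.0097 -0.0017 -0.0107] 6.938214285714286
[-0.0083 -0.0017 -0.0118] 6.938214285714286
[-0.0068 -0.0017 -0.0128] 6.938214285714286
[-0.0052 -0.0017 -0.0135] 6.938214285714286
[-0.0036 -0.0017 -0.014 ] 6.938214285714286
[-0.0018 -0.0017 -0.0143] 6.938214285714286
[-0.0001 -0.0017 -0.0145] 6.938214285714286
[ 0.0017 -0.0017 -0.0144] 6.938214285714286
[ 0.0034 -0.0017 -0.0141] 6.938214285714286
[ 0.005  -0.0017 -0.0135] 6.938214285714286
[ 0.0066 -0.0017 -0.0128] 6.938214285714286
[ 0.0082 -0.0017 -0.0119] 6.938214285714286
[ 0.0095 -0.0017 -0.0109] 6.938214285714286
[ 0.0108 -0.0017 -0.0096] 6.938214285714286
[ 0.0119 -0.0017 -0.0083] 6.938214285714286
[ 0.0128 -0.0017 -0.0068] 6.938214285714286
[ 0.0135 -0.0017 -0.0052] 6.938214285714286
[ 0.014  -0.0017 -0.0035] 6.938214285714286
[ 0.0143 -0.0017 -0.0018] 6.938214285714286
[ 0.0145 -0.0017 -0.    ] 6.938214285714286
[ 0.0144 -0.0017  0.0017] 6.938214285714286
```

Call:
jog_arm:
  motion:
    - [0.8, [-0.0145, -0.002, 0], [0, 6.94, 0]]
    - [0.8, [-0.0145, -0.002, -0.0015], [0, 6.94, 0]]
    - [0.8, [-0.014, -0.002, -0.0035], [0, 6.94, 0]]
    - [0.8, [-0.0135, -0.002, -0.005], [0, 6.94, 0]]
    - [0.8, [-0.013, -0.002, -0.0065], [0, 6.94, 0]]
    - [0.8, [-0.012, -0.002, -0.008], [0, 6.94, 0]]
    - [0.8, [-0.011, -0.002, -0.0095], [0, 6.94, 0]]
    - [0.8, [-0.0095, -0.002, -0.0105], [0, 6.94, 0]]
    - [0.8, [-0.0085, -0.002, -0.012], [0, 6.94, 0]]
    - [0.8, [-0.007, -0.002, -0.013], [0, 6.94, 0]]

```text
clock: 17.02
tcp_pos: [0.4942, 0.1706, 0.2697]
orientation: [-1.566, -0.162, 0.17]
contact_force: [-0.2, -0.7, -0.3]
grip_width: 0.0684
```

Call:
jog_arm:
  motion:
    - [0.8, [-0.005, -0.002, -0.0135], [0, 6.94, 0]]
    - [0.8, [-0.0035, -0.002, -0.014], [0, 6.94, 0]]
    - [0.8, [-0.002, -0.002, -0.0145], [0, 6.94, 0]]
    - [0.8, [0, -0.002, -0.0145], [0, 6.94, 0]]
    - [0.8, [0.0015, -0.002, -0.0145], [0, 6.94, 0]]
    - [0.8, [0.0035, -0.002, -0.014], [0, 6.94, 0]]
    - [0.8, [0.005, -0.002, -0.0135], [0, 6.94, 0]]
    - [0.8, [0.0065, -0.002, -0.013], [0, 6.94, 0]]
    - [0.8, [0.008, -0.001, -0.012], [0, 6.94, 0]]
    - [0.8, [0.0095, -0.001, -0.011], [0, 6.94, 0]]

```text
clock: 17.85
tcp_pos: [0.4718, 0.0278, 0.2881]
orientation: [-1.431, 0.783, -0.777]
contact_force: [-0.6, -0.4, 0.2]
grip_width: 0.0685
```

Call:
jog_arm:
  motion:
    - [0.8, [0.011, -0.001, -0.0095], [0, 6.94, 0]]
    - [0.8, [0.012, -0.001, -0.0085], [0, 6.94, 0]]
    - [0.8, [0.013, -0.001, -0.007], [0, 6.94, 0]]
    - [0.8, [0.0135, -0.001, -0.005], [0, 6.94, 0]]
    - [0.8, [0.014, 0, -0.0035], [0, 6.94, 0]]
    - [0.8, [0.0145, 0, -0.002], [0, 6.94, 0]]
    - [0.8, [0.0145, 0, 0], [0, 6.94, 0]]
    - [0.8, [0.0145, 0, 0.0015], [0, 6.94, 0]]
    - [0.8, [0, 0, 0], [0, 0, 0]]
    - [0.8, [0, 0, 0], [0, 0, 0]]

```text
clock: 18.68
tcp_pos: [0.4543, -0.0867, 0.2927]
orientation: [-1.003, 1.494, -1.49]
contact_force: [-0.1, 0.4, 0.4]
grip_width: 0.0681
```

Run:
```python
from bench import r
from h import *
np.set_printoptions(precision=4,suppress=True)
go(r,[.4566,-.0849,.30],-112.45)
f=grab(r,'wrist','wrist13');a=cv2.imread('pics/wrist13.png');cv2.imwrite('pics/wrist13b.png',cv2.resize(a,None,fx=1.42,fy=1.42,interpolation=2))
```

```text
pos [ 0.4543 -0.0867  0.2927] yaw -112.39327866258641 down [-0.0043 -0.0009 -1.    ] w 0.0681256568905582 F [-0.0648  0.3632  0.4097] t 18.6833
joints [-0.6736  0.0709  0.7806  2.0255 -0.0553  1.0706 -0.2583]
shift [-0.0025 -0.0073  0.0014] turn [0.211  0.0565 0.1405]
```

View pics/wrist13b.png

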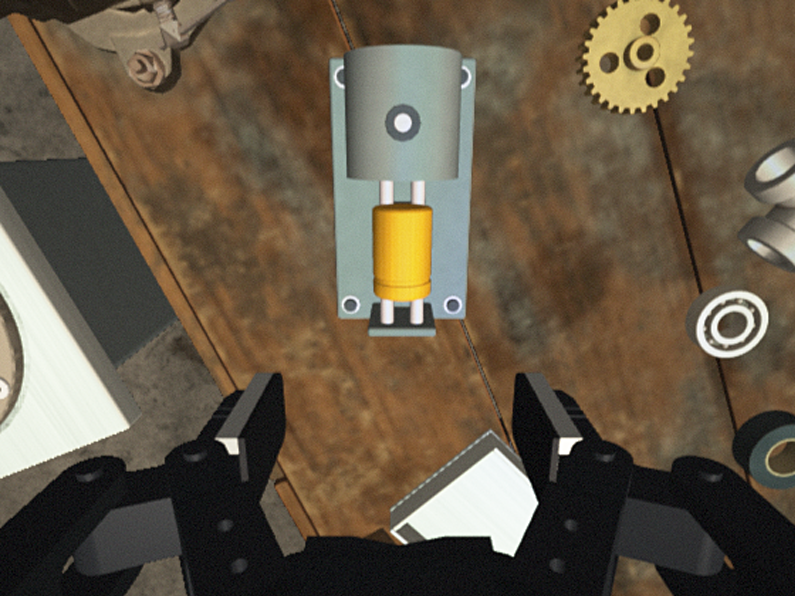

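```bash
python3 - <<'E'
from h import *
np.set_printoptions(precision=4,suppress=True)
f=load('wrist13');P=cloud(f)
print('axis rear',onplane(f,402.5/1.42,206/1.42,.1),'side mid',onplane(f,402.5/1.42,250/1.42,.085))
m=(P[...,2]>.09)&(P[...,2]<.104);a=np.zeros_like(m);a[140:215,255:310]=1
hsv=cv2.cvtColor(f['image'],cv2.COLOR_RGB2HSV);m&=a&(hsv[...,1]>150)
Q=P[m];print(len(Q),Q.mean(0));u=np.array([-.3819,-.9242]);n=np.array([.9242,-.3819]);E=np.array([.5028,.0269])
t=(Q[:,:2]-E)@u;s=(Q[:,:2]-E)@n;print(np.percentile(t,[1,99]),s.mean(),np.percentile(Q[:,2],98))
c,_,_=cv2.minAreaRect(np.argwhere(m)[:,::-1].astype(np.float32)),0,0;print(c)
c=E+u*np.percentile(t,[1,99]).mean()+n*s.mean();print('centre',c)
Q2=Q[Q[:,2]>.096]; tt=(Q2[:,:2]-E)@u;ss=(Q2[:,:2]-E)@n;print('skew deg',np.degrees(np.polyfit(tt,ss,1)[0]))
# tray from scene0
g=load('scene0')
cs=[(280,293),(339,328),(298,371),(240,328)]
k=np.array([onplane(g,*c,.032) for c in cs]);print(k,np.linalg.norm(np.roll(k,-1,0)-k,axis=1),k.mean(0))
E
python3 - <<'E'
import cv2
a=cv2.imread('pics/scene0.png')[270:400,200:360]; cv2.imwrite('pics/zt.png',cv2.resize(a,None,fx=4.6,fy=4.6,interpolation=2))
E
```

```text
axis rear [ 0.4692 -0.0546  0.1   ] side mid [ 0.4575 -0.0832  0.085 ]
2229 [ 0.4568 -0.083   0.0966]
[0.0913 0.1488] -0.0005132490139855528 0.10017390290957319
((282.5, 179.0), (64.0, 37.0), 90.0)
centre [ 0.4565 -0.0838]
skew deg 0.2099092606691315
[[ 0.4645 -0.2992  0.032 ]
 [ 0.5157 -0.4556  0.032 ]
 [ 0.38   -0.5009  0.032 ]
 [ 0.3347 -0.3477  0.032 ]] [0.1646 0.143  0.1598 0.1386] [ 0.4237 -0.4008  0.032 ]
```

View pics/zt.png

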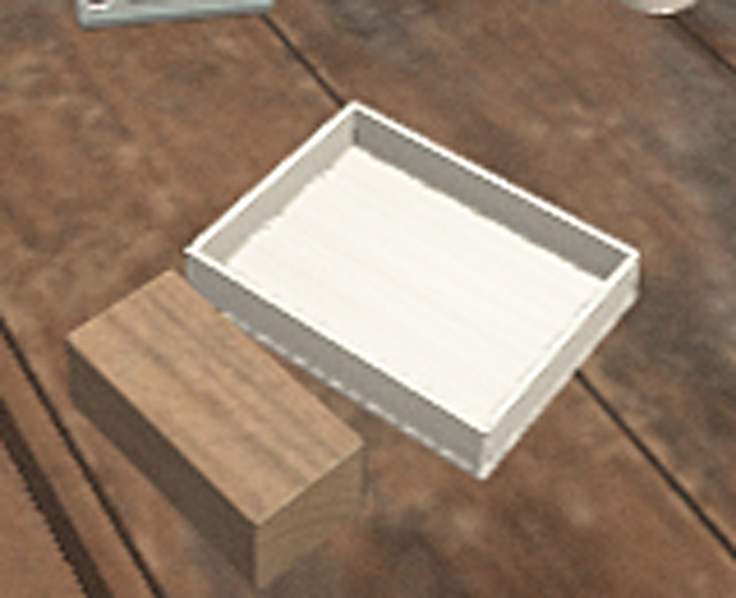

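Run:
```python
from bench import r
from h import *
np.set_printoptions(precision=4,suppress=True)
go(r,[.4565,-.0838,.10],-112.3)
g=load('scene0')
cs=[(276.5,292.2),(338.7,324.8),(305.9,363.5),(240.7,324.8)]
k=np.array([onplane(g,*c,.032) for c in cs]);print(k,np.linalg.norm(np.roll(k,-1,0)-k,axis=1),k.mean(0))
```

```text
pos [ 0.4547 -0.0859  0.2929] yaw -112.28900132949636 down [-0.004  -0.0007 -1.    ] w 0.06829630651452961 F [0.026  0.5304 0.5746] t 18.7333
joints [-0.6742  0.0709  0.7794  2.025  -0.0555  1.0706 -0.2582]
shift [-0.003   0.1929  0.0015] turn [0.1961 0.0108 0.1221]
[[ 0.4589 -0.2927  0.032 ]
 [ 0.5209 -0.4481  0.032 ]
 [ 0.4029 -0.4944  0.032 ]
 [ 0.3401 -0.3404  0.032 ]] [0.1673 0.1268 0.1663 0.128 ] [ 0.4307 -0.3939  0.032 ]
```

Call:
jog_arm:
  motion:
    - [0.8, [-0.003, 0.03, 0.0015], [0, 0, 0]]
    - [0.8, [0, 0.035, 0], [0, 0, 0]]
    - [0.8, [0, 0.035, 0], [0, 0, 0]]
    - [0.8, [0, 0.035, 0], [0, 0, 0]]
    - [0.8, [0, 0.03, 0], [0, 0, 0]]
    - [0.8, [0, 0.015, 0], [0, 0, 0]]
    - [0.8, [0, 0, 0], [0, 0, 0]]
    - [0.8, [0, 0, 0], [0, 0, 0]]
    - [0.8, [0, 0, 0], [0, 0, 0]]
    - [0.8, [0, 0, 0], [0, 0, 0]]

```text
clock: 19.57
tcp_pos: [0.4584, -0.0842, 0.1149]
orientation: [-0.998, 1.491, -1.491]
contact_force: [-0.4, -0.5, 0.7]
grip_width: 0.0681
```

Run:
```python
from bench import r
from h import *
np.set_printoptions(precision=4,suppress=True)
go(r,[.4565,-.0838,.082],-112.3)
grab(r,'wrist','wrist14')
```

```text
pos [ 0.4584 -0.0842  0.1149] yaw -112.40816563743836 down [ 0.0003 -0.0001 -1.    ] w 0.06810424917166609 F [-0.4275 -0.4733  0.6945] t 19.5667
joints [-0.4891  0.395   0.6559  2.194  -0.3897  0.6657  0.0498]
shift [ 0.0004  0.0329 -0.0019] turn [-0.0162 -0.1082 -0.0012]
```

View pics/wrist14.png

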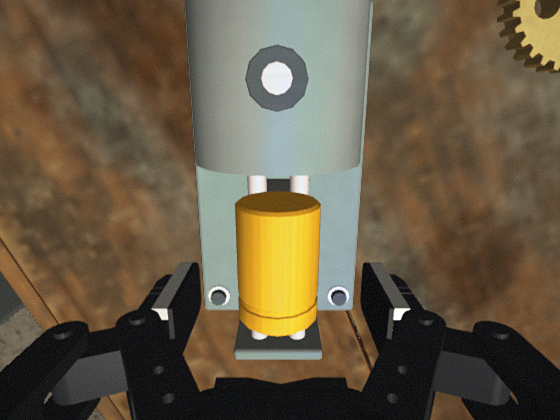

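Centred; plug between the jaws. Descend and close.

Call:
jog_arm:
  motion:
    - [0.8, [0, 0.015, -0.001], [0, 0, 0]]
    - [0.8, [0, 0.012, 0], [0, 0, 0]]
    - [0.8, [0, 0.006, 0], [0, 0, 0]]
    - [0.8, [0, 0, 0], [0, 0, 0]]
    - [0.8, [0, 0, 0], [0, 0, 0]]
    - [0.8, [0, 0, 0], [0, 0, 0]]

```text
clock: 20.12
tcp_pos: [0.4569, -0.0842, 0.0815]
orientation: [-0.998, 1.492, -1.492]
contact_force: [0.6, -1.1, -0.4]
grip_width: 0.0681
```

Run:
```python
from bench import r
from h import *
np.set_printoptions(precision=4,suppress=True)
go(r,[.4565,-.0838,.082],-112.3)
```

```text
pos [ 0.4569 -0.0842  0.0815] yaw -112.48338416018927 down [-0.0008 -0.0004 -1.    ] w 0.06812989361717445 F [ 0.5514 -1.0998 -0.3602] t 20.1167
joints [-0.4359  0.4556  0.5963  2.2128 -0.4566  0.5935  0.106 ]
shift [-0.0002 -0.0005 -0.0005] turn [ 0.0341 -0.1834  0.0408]
```

Call:
jog_arm:
  motion:
    - [0, [0, 0, 0], [0, 0, 0]]
    - [0, [0, 0, 0], [0, 0, 0]]
    - [0, [0, 0, 0], [0, 0, 0]]
    - [0, [0, 0, 0], [0, 0, 0]]
    - [0, [0, 0, 0], [0, 0, 0]]
    - [0, [0, 0, 0], [0, 0, 0]]
  force: 60

```text
clock: 20.62
tcp_pos: [0.457, -0.0842, 0.0815]
orientation: [-0.998, 1.493, -1.492]
contact_force: [-1.1, -0.0, 7.4]
grip_width: 0.0386
```

Call:
jog_arm:
  motion:
    - [0, [0, -0.003, 0], [0, 0, 0]]
    - [0, [0, -0.005, 0], [0, 0, 0]]
    - [0, [0, -0.01, 0], [0, 0, 0]]
    - [0, [0, -0.02, 0], [0, 0, 0]]
    - [0, [0, -0.03, 0], [0, 0, 0]]
    - [0, [0, -0.03, 0], [0, 0, 0]]
    - [0, [0, -0.02, 0], [0, 0, 0]]
    - [0, [0, 0, 0], [0, 0, 0]]

```text
clock: 21.28
tcp_pos: [0.4587, -0.0846, 0.2026]
orientation: [-0.993, 1.49, -1.493]
contact_force: [0.7, -1.0, -5.3]
grip_width: 0.0383
```

Run:
```python
from bench import r
from h import *
np.set_printoptions(precision=4,suppress=True)
go(r,[.431,-.394,.20],-68.2)
f=grab(r,'wrist','wrist15')
```

```text
pos [ 0.4587 -0.0846  0.2026] yaw -112.51823767306917 down [ 0.0045  0.0007 -1.    ] w 0.03831041495672687 F [ 0.7362 -0.9958 -5.2913] t 21.2833
joints [-0.6225  0.232   0.782   2.1286 -0.2182  0.8544 -0.1031]
shift [0.2964 0.0023 0.0929] turn [ -0.2651 -44.3184  -0.04  ]
```

View pics/wrist15.png

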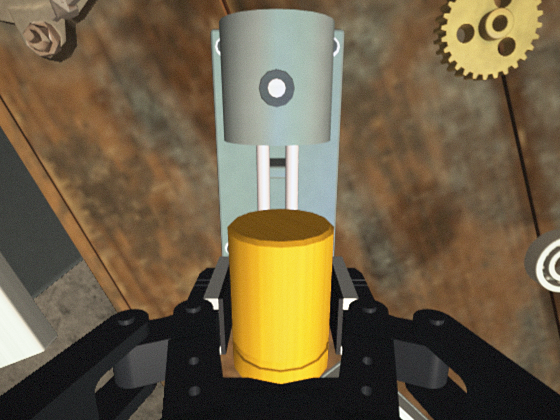

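Run:
```python
from bench import r
from h import *
np.set_printoptions(precision=4,suppress=True)
o=r.get_obs();plan(o['tcp_pos'],Rm(o['orientation']),[.431,-.394,.20],-44.32,12)
```

```text
[0.0247 0.     0.0078] -3.6933333333333334
[0.0252 0.     0.0062] -3.6933333333333334
[0.0255 0.     0.0046] -3.6933333333333334
[0.0258 0.     0.0029] -3.6933333333333334
[0.0259 0.     0.0013] -3.6933333333333334
[ 0.0259  0.     -0.0004] -3.6933333333333334
[ 0.0258  0.     -0.0021] -3.6933333333333334
[ 0.0257  0.     -0.0037] -3.6933333333333334
[ 0.0254  0.     -0.0054] -3.6933333333333334
[ 0.025  0.    -0.007] -3.6933333333333334
[ 0.0245  0.     -0.0086] -3.6933333333333334
[ 0.0239  0.     -0.0102] -3.6933333333333334
```

Call:
jog_arm:
  motion:
    - [0, [0.0245, 0, 0.008], [0, -3.69, 0]]
    - [0, [0.025, 0, 0.006], [0, -3.69, 0]]
    - [0, [0.0255, 0, 0.0045], [0, -3.69, 0]]
    - [0, [0.026, 0, 0.003], [0, -3.69, 0]]
    - [0, [0.026, 0, 0.0015], [0, -3.69, 0]]
    - [0, [0.026, 0, -0.0005], [0, -3.69, 0]]
    - [0, [0.026, 0, -0.002], [0, -3.69, 0]]
    - [0, [0.0255, 0, -0.0035], [0, -3.69, 0]]
    - [0, [0.0255, 0, -0.0055], [0, -3.69, 0]]
    - [0, [0.025, 0, -0.007], [0, -3.69, 0]]

```text
clock: 22.17
tcp_pos: [0.4333, -0.3429, 0.1969]
orientation: [-1.321, 1.024, -1.015]
contact_force: [0.6, -0.8, -4.3]
grip_width: 0.0384
```

Call:
jog_arm:
  motion:
    - [0, [0.0245, 0, -0.0085], [0, -3.69, 0]]
    - [0, [0.024, 0, -0.01], [0, -3.69, 0]]
    - [0, [0, 0, 0], [0, 0, 0]]
    - [0, [0, 0, 0], [0, 0, 0]]
    - [0, [0, 0, 0], [0, 0, 0]]

```text
clock: 22.58
tcp_pos: [0.4297, -0.3932, 0.1972]
orientation: [-1.366, 0.929, -0.921]
contact_force: [-0.4, 0.5, -5.1]
grip_width: 0.0381
```

Run:
```python
from bench import r
from h import *
np.set_printoptions(precision=4,suppress=True)
go(r,[.431,-.394,.05],-68.2)
f=grab(r,'wrist','wrist16');grab(r,'scene','scene16')
```

```text
pos [ 0.4297 -0.3932  0.1972] yaw -68.2514506776386 down [-0.0048  0.0019 -1.    ] w 0.03806540953969618 F [-0.4349  0.4516 -5.0612] t 22.5833
joints [ 0.1659  0.4379  0.614   1.8632 -0.305   0.9405  1.2984]
shift [0.0018 0.1472 0.0015] turn [ 0.2143 -0.0511 -0.2015]
```

View pics/wrist16.png

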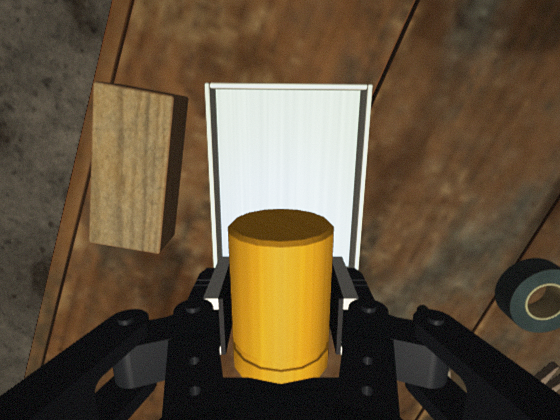

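View pics/scene16.png

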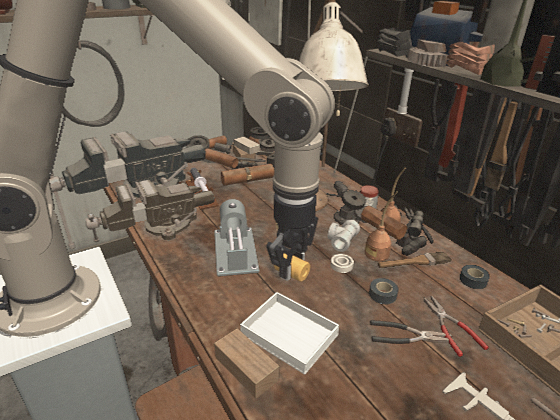

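Run:
```python
from h import *
np.set_printoptions(precision=4,suppress=True)
f=load('wrist16');print(f['xyz'])
for c in [(207,85),(371,87),(214,266),(360,266)]: print(c,onplane(f,*c,.032))
g=load('scene16');print(proj(g,[.43,-.393,.19]),proj(g,[.431,-.394,.032]))
```

```text
[ 0.4025 -0.3256  0.3209]
(207, 85) [ 0.3442 -0.3348  0.032 ]
(371, 87) [ 0.462  -0.2895  0.032 ]
(214, 266) [ 0.3982 -0.4777  0.032 ]
(360, 266) [ 0.5189 -0.4293  0.032 ]
(np.float64(291.77921274364866), np.float64(266.9151459070233)) (np.float64(289.9830605690274), np.float64(324.62827464029647))
```

Call:
jog_arm:
  motion:
    - [0, [0, 0.025, 0.002], [0.1, 0, -0.1]]
    - [0, [0, 0.03, 0], [0, 0, 0]]
    - [0, [0, 0.03, 0], [0, 0, 0]]
    - [0, [0, 0.03, 0], [0, 0, 0]]
    - [0, [0, 0.025, 0], [0, 0, 0]]
    - [0, [0, 0.01, 0], [0, 0, 0]]
    - [0, [0, 0, 0], [0, 0, 0]]
    - [0, [0, 0, 0], [0, 0, 0]]
    - [0, [0, 0, 0], [0, 0, 0]]
    - [0, [0, 0, 0], [0, 0, 0]]

```text
clock: 23.52
tcp_pos: [0.4334, -0.3946, 0.0508]
orientation: [-1.367, 0.921, -0.928]
contact_force: [0.4, -0.1, -5.1]
grip_width: 0.0383
```

Run:
```python
from bench import r
from h import *
np.set_printoptions(precision=4,suppress=True)
go(r,[.432,-.392,.0255],-68.2)
f=grab(r,'wrist','wrist17');a=grab(r,'side','side17')
b=cv2.imread('pics/side17.png')[230:360,130:300];cv2.imwrite('pics/z17.png',cv2.resize(b,None,fx=4,fy=4))
```

```text
pos [ 0.4334 -0.3946  0.0508] yaw -68.1966321089188 down [ 0.0028 -0.0033 -1.    ] w 0.03829792669817955 F [ 0.3943 -0.1432 -5.0822] t 23.5167
joints [ 0.2744  0.6415  0.4791  1.9416 -0.4628  0.6635  1.4226]
shift [-0.003   0.0253 -0.0004] turn [-0.0769  0.0035  0.2352]
```

View pics/z17.png

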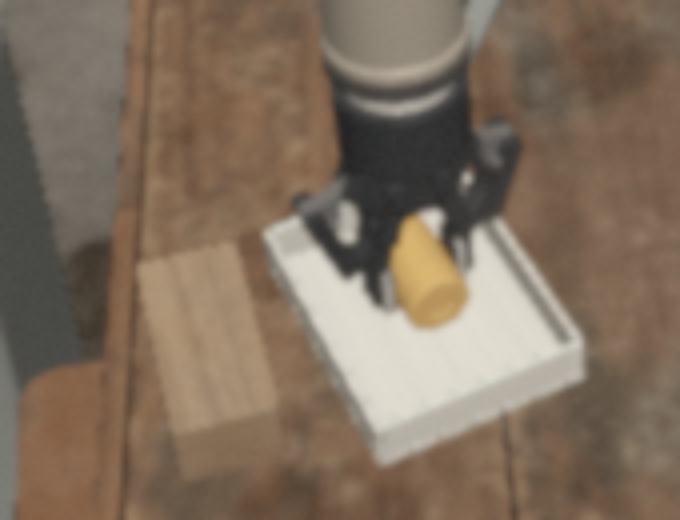

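Plug over the tray interior. Lower slowly.

Call:
jog_arm:
  motion:
    - [0, [0, 0.008, 0], [0, 0, 0.2]]
    - [0, [0, 0.007, 0], [0, 0, 0]]
    - [0, [0, 0.004, 0], [0, 0, 0]]
    - [0, [0, 0, 0], [0, 0, 0]]
    - [0, [0, 0, 0], [0, 0, 0]]
    - [0, [0, 0, 0], [0, 0, 0]]
    - [0, [0, 0, 0], [0, 0, 0]]

```text
clock: 24.2
tcp_pos: [0.4324, -0.3939, 0.0301]
orientation: [-1.365, 0.926, -0.923]
contact_force: [-0.5, 0.6, -5.1]
grip_width: 0.0386
```

Call:
jog_arm:
  motion:
    - [0, [0, 0.002, 0], [0, 0, 0]]
    - [0, [0, 0.001, 0], [0, 0, 0]]
    - [0, [0, 0, 0], [0, 0, 0]]
    - [0, [0, 0, 0], [0, 0, 0]]

```text
clock: 24.53
tcp_pos: [0.4323, -0.3937, 0.0269]
orientation: [-1.365, 0.926, -0.923]
contact_force: [0.7, 0.7, -4.9]
grip_width: 0.0384
```

Call:
jog_arm:
  motion:
    - [0, [0, 0.001, 0], [0, 0, 0]]
    - [0, [0, 0.001, 0], [0, 0, 0]]
    - [0, [0, 0, 0], [0, 0, 0]]
    - [0, [0, 0, 0], [0, 0, 0]]

```text
clock: 24.87
tcp_pos: [0.4324, -0.3939, 0.026]
orientation: [-1.364, 0.926, -0.923]
contact_force: [-2.6, 2.6, 6.3]
grip_width: 0.0382
```

Call:
jog_arm:
  motion:
    - [0.48, [0, 0, 0], [0, 0, 0]]
    - [0.5, [0, 0, 0], [0, 0, 0]]
    - [0.55, [0, 0, 0], [0, 0, 0]]
    - [0.6, [0, 0, 0], [0, 0, 0]]
    - [0.65, [0, 0, 0], [0, 0, 0]]
    - [0.7, [0, 0, 0], [0, 0, 0]]
    - [0.7, [0, 0, 0], [0, 0, 0]]
    - [0.7, [0, 0, 0], [0, 0, 0]]
  force: 20

```text
clock: 25.53
tcp_pos: [0.4323, -0.3938, 0.0249]
orientation: [-1.365, 0.926, -0.923]
contact_force: [-0.7, 0.6, -0.0]
grip_width: 0.0597
```

Call:
jog_arm:
  motion:
    - [0.7, [0, -0.01, 0], [0, 0, 0]]
    - [0.7, [0, -0.02, 0], [0, 0, 0]]
    - [0.7, [0, -0.03, 0], [0, 0, 0]]
    - [0.7, [0, -0.035, 0], [0, 0, 0]]
    - [0.7, [0, -0.035, 0], [0, 0, 0]]
    - [0.7, [0, -0.035, 0], [0, 0, 0]]
    - [0.7, [0, -0.035, 0], [0, 0, 0]]
    - [0.7, [0, -0.03, 0], [0, 0, 0]]
    - [0.7, [0, 0, 0], [0, 0, 0]]
    - [0.7, [0, 0, 0], [0, 0, 0]]

```text
clock: 26.37
tcp_pos: [0.4332, -0.3949, 0.2574]
orientation: [-1.364, 0.922, -0.926]
contact_force: [0.3, 0.5, -1.2]
grip_width: 0.0597
```

Run:
```python
from bench import r
from h import *
np.set_printoptions(precision=4,suppress=True)
go(r,[.432,-.392,.0255],-68.2)
f=grab(r,'wrist','wrist18');grab(r,'scene','scene18');b=cv2.imread('pics/scene18.png')[130:390,120:420];cv2.imwrite('pics/z18.png',cv2.resize(b,None,fx=2.3,fy=2.3,interpolation=2))
```

```text
pos [ 0.4332 -0.3949  0.2574] yaw -68.21135224628851 down [ 0.0028 -0.0002 -1.    ] w 0.0597173221808601 F [ 0.344   0.5088 -1.2141] t 26.3667
joints [ 0.1288  0.3723  0.6553  1.8014 -0.2602  1.0525  1.2611]
shift [-0.0034  0.2319 -0.0006] turn [-0.1473 -0.0113  0.0695]
```

View pics/wrist18.png

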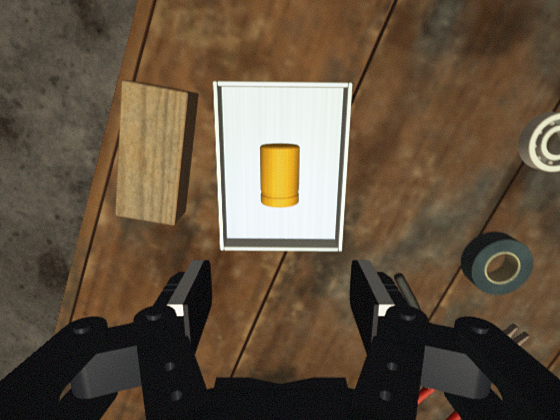

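View pics/z18.png

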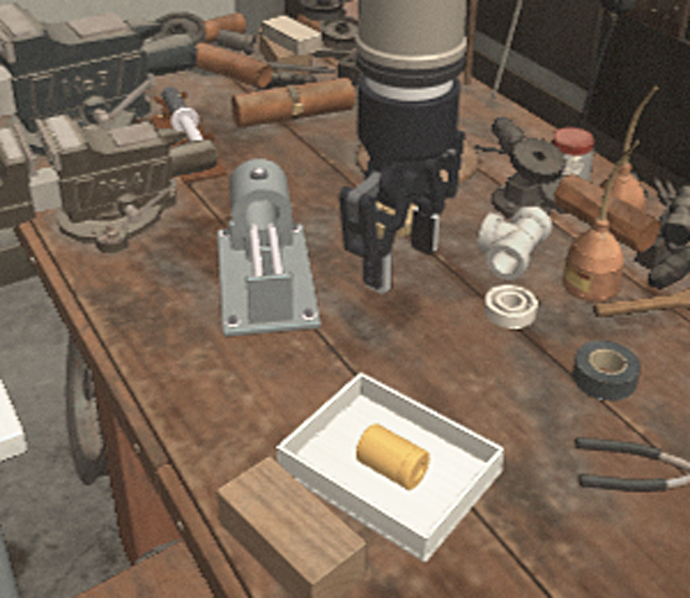

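Call:
jog_arm:
  motion:
    - [0.7, [0, 0, 0], [0, 0, 0]]
    - [0.7, [0, 0, 0], [0, 0, 0]]
    - [0.7, [0, 0, 0], [0, 0, 0]]
    - [0.7, [0, 0, 0], [0, 0, 0]]
    - [0.7, [0, 0, 0], [0, 0, 0]]
    - [0.7, [0, 0, 0], [0, 0, 0]]

```text
clock: 26.97
tcp_pos: [0.4325, -0.3942, 0.2547]
orientation: [-1.365, 0.927, -0.923]
contact_force: [0.3, -0.2, -0.2]
grip_width: 0.0599
```

Run:
```python
from bench import r
from h import *
f=grab(r,'scene','scene19')
for n in ('scene18','scene19'):
    i=load(n)['image'];h=cv2.cvtColor(i,cv2.COLOR_RGB2HSV);m=(h[...,0]>12)&(h[...,0]<30)&(h[...,1]>150);m[:310]=0;m[:,:265]=0;m[:,315:]=0
    print(n,m.sum(),np.argwhere(m).mean(0))
a=load('scene0');
for n,(x0,y0,x1,y1) in dict(bearing=(328,252,358,275)).items(): print(n,abs(f['image'][y0:y1,x0:x1].astype(int)-a['image'][y0:y1,x0:x1]).mean())
r.hand_in()
```

```text
scene18 14 [324.07142857 287.21428571]
scene19 15 [323.26666667 286.06666667]
bearing 2.7381642512077295
the job is handed in; nothing more can be done
```

I pushed the brass plug out of the housing onto the rails with the drift, then laid the drift back in its cradle. I then lifted the plug off the rails and set it down in the tray. The job was handed in at about 27 s, with the gripper open and clear of everything.

- **Push:** the push force I read was about 10 N. After the push the pictures showed the plug fully out on the rails, its rear face about 19 mm past the exit face.
- **Drift:** it lies level in both Vs. Its line is within about 0.1 mm and 0.1° of where it lay before. Along its length it is back to about 1–2 mm, judged from the picture. One single-pixel tip check differed by about 4 mm, but I had reused the tip pixel from the earlier picture, so I gave it no weight.
- **Plug:** it lies on its side near the middle of the tray. It touched the floor at about 11 N before I opened the jaws. My colour check for rolling picked up only about 15 pixels, and their centre moved about 1 pixel, so that is weak evidence; the pictures show it lying still.
- **Bystanders:** the bearing's image area was unchanged. The gear was partly hidden by the gripper in the last view and looked untouched in the earlier ones.
- **Grip reading:** the finger opening read 22–23 mm on the 26 mm handle and 38 mm on the 40 mm plug. Both grips held without visible slip.

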